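# Put the refilled spice canisters back into the indexed carousel

### The job

Take every refilled spice canister out of the wooden carrier and put it back into the spice carousel, end-down and cap up, one to a tube and right down to the tube's floor. Only the tube standing in the hood's front opening can be loaded, so for each one pull up the spring plunger on top, swing it round to the next hole and let it snap in. Leave the carousel locked with the pin fully home in a hole, and do not knock over the tumblers or the chutney pot.

Things in the scene. Friction and masses are not known exactly. Their poses are not given: they have to be found in the camera images.
- can0_mid (a point): spice canister (three to five of the six are present, the others None): steel cylinder 40 mm in diameter, 140 mm tall, its top 27 mm a black cap of the same diameter; stands upright in a socket of the carrier, about 0.16 kg. The point is its centre, 70 mm above its underside; z points to the cap. Grip it from above across its sides, its upper 60 mm being clear of carrier and tubes.
- can1_mid (a point): spice canister (three to five of the six are present, the others None): steel cylinder 40 mm in diameter, 140 mm tall, its top 27 mm a black cap of the same diameter; stands upright in a socket of the carrier, about 0.16 kg. The point is its centre, 70 mm above its underside; z points to the cap. Grip it from above across its sides, its upper 60 mm being clear of carrier and tubes.
- can2_mid (a point): spice canister (three to five of the six are present, the others None): steel cylinder 40 mm in diameter, 140 mm tall, its top 27 mm a black cap of the same diameter; stands upright in a socket of the carrier, about 0.16 kg. The point is its centre, 70 mm above its underside; z points to the cap. Grip it from above across its sides, its upper 60 mm being clear of carrier and tubes.
- can3_mid (a point): spice canister (three to five of the six are present, the others None): steel cylinder 40 mm in diameter, 140 mm tall, its top 27 mm a black cap of the same diameter; stands upright in a socket of the carrier, about 0.16 kg. The point is its centre, 70 mm above its underside; z points to the cap. Grip it from above across its sides, its upper 60 mm being clear of carrier and tubes.
- can4_mid (a point): spice canister (three to five of the six are present, the others None): steel cylinder 40 mm in diameter, 140 mm tall, its top 27 mm a black cap of the same diameter; stands upright in a socket of the carrier, about 0.16 kg. The point is its centre, 70 mm above its underside; z points to the cap. Grip it from above across its sides, its upper 60 mm being clear of carrier and tubes.
- can5_mid (a point): spice canister (three to five of the six are present, the others None): steel cylinder 40 mm in diameter, 140 mm tall, its top 27 mm a black cap of the same diameter; stands upright in a socket of the carrier, about 0.16 kg. The point is its centre, 70 mm above its underside; z points to the cap. Grip it from above across its sides, its upper 60 mm being clear of carrier and tubes.
- carrier_mid (a point): the loose wooden carrier block, 170 x 270 x 45 mm (its x, y, z), 1.6 kg, with six round sockets 42 mm wide and 35 mm deep, in which the canisters may lean by up to 0.07 rad, at x = -47.5 and 47.5 mm, y = -95, 0 and 95 mm. The point is its centre, 22.5 mm above the counter. A canister in a socket has its underside 10 mm above the counter.
- tumbler0_mid (a point): bystander, loose steel tumbler 72 mm across the rim, 75 mm tall; the point is its centre half-way up
- tumbler1_mid (a point): bystander, loose steel tumbler like the other
- chutney_pot_mid (a point): bystander, loose steel chutney pot 64 mm across, 42 mm tall; the point is its centre half-way up
- carousel (a joint): turn of the carousel on its vertical axis (rad), growing anticlockwise seen from above, endless. Five tubes and five index holes, 1.257 rad (72 degrees) apart; at every whole multiple of 1.2566 the pin is over a hole and one tube stands in the opening. At the start it has been left between two holes. It turns stiffly (about 0.06 N m) and stays where it is left.
- plunger (a joint): height of the spring plunger (m): 0 = pin fully home in a hole (locked), 0.007 to 0.008 = pin tip riding on the index plate between holes, 0.014 = pulled right up. Above 0.0085 the carousel turns freely. Spring: 6 N down at 0, 12 N at 0.014. Let go over a hole it snaps home, beside one it rides on the plate. The pin has 1 mm of play in its hole.
- knob_grip (a point): centre of the plunger's round black pull knob, 30 mm in diameter, from 15 mm below to 13 mm above this point; 243 mm above the counter when home. It sits on the index arm 36 mm from the carousel's axis; gripped from above and moved along the circle it turns the carousel. It spins freely, so the gripper need not turn. A 20 mm wide collar begins 19 mm below, the arm 33 mm below.
- axis (a point): on the carousel's vertical axis, at the top of the fixed index plate (100 mm disc, 200 mm above the counter). The carousel is 264 mm wide; a clear splash hood, roof 192 mm above the counter, covers its tubes except the front one: the roof's straight steel front edge runs 50 mm in front of the axis. x points from the opening to the hood's back. The index holes lie 36 mm from the axis.
- opening (a point): fixed point in the middle of the hood's front opening, 100 mm in front of the axis: a tube standing here can be loaded from above. Its axes are those of the stand: y runs sideways along the hood's front edge, and fingers that close along y have free room on both sides.
- tube0 (a point): centre of the floor of a tube of the carousel, 32 mm above the counter; the tube is an upright steel cup of 48 mm bore and 60 mm depth (rim 92 mm above the counter) with its centre 100 mm from the axis; it goes round with the carousel. A canister standing in it has its centre 70 mm above this point, and its top 172 mm above the counter, 13 mm below the hood's front edge.
- tube1 (a point): centre of the floor of a tube of the carousel, 32 mm above the counter; the tube is an upright steel cup of 48 mm bore and 60 mm depth (rim 92 mm above the counter) with its centre 100 mm from the axis; it goes round with the carousel. A canister standing in it has its centre 70 mm above this point, and its top 172 mm above the counter, 13 mm below the hood's front edge.
- tube2 (a point): centre of the floor of a tube of the carousel, 32 mm above the counter; the tube is an upright steel cup of 48 mm bore and 60 mm depth (rim 92 mm above the counter) with its centre 100 mm from the axis; it goes round with the carousel. A canister standing in it has its centre 70 mm above this point, and its top 172 mm above the counter, 13 mm below the hood's front edge.
- tube3 (a point): centre of the floor of a tube of the carousel, 32 mm above the counter; the tube is an upright steel cup of 48 mm bore and 60 mm depth (rim 92 mm above the counter) with its centre 100 mm from the axis; it goes round with the carousel. A canister standing in it has its centre 70 mm above this point, and its top 172 mm above the counter, 13 mm below the hood's front edge.
- tube4 (a point): centre of the floor of a tube of the carousel, 32 mm above the counter; the tube is an upright steel cup of 48 mm bore and 60 mm depth (rim 92 mm above the counter) with its centre 100 mm from the axis; it goes round with the carousel. A canister standing in it has its centre 70 mm above this point, and its top 172 mm above the counter, 13 mm below the hood's front edge.
Things that resemble listed ones, but are neither listed nor needed, are in the scene too. What is shaped like the part that bears can2_mid but pink or yellow is not meant.

How it is judged (in metres and radians):
At the end, for the whole second after the job is handed in: every canister present stands in a tube: its centre within 10 mm sideways of the tube's axis and 62 to 78 mm above the tube's floor, tilted under 0.2 rad; the plunger is below 3 mm (pin home in a hole) and the carousel is at rest (((horizontal distance between can0_mid and tube0 below 0.01 m and z of can0_mid in the frame of tube0 between 0.062 and 0.078 m) or (horizontal distance between can0_mid and tube1 below 0.01 m and z of can0_mid in the frame of tube1 between 0.062 and 0.078 m) or (horizontal distance between can0_mid and tube2 below 0.01 m and z of can0_mid in the frame of tube2 between 0.062 and 0.078 m) or (horizontal distance between can0_mid and tube3 below 0.01 m and z of can0_mid in the frame of tube3 between 0.062 and 0.078 m) or (horizontal distance between can0_mid and tube4 below 0.01 m and z of can0_mid in the frame of tube4 between 0.062 and 0.078 m)) and angle between each of can0_mid, can1_mid, can2_mid, can3_mid, can4_mid, can5_mid's own z axis and vertical below 0.2 rad and horizontal distance between each of can0_mid, can1_mid, can2_mid, can3_mid, can4_mid, can5_mid and axis below 0.13 m and ((horizontal distance between can1_mid and tube0 below 0.01 m and z of can1_mid in the frame of tube0 between 0.062 and 0.078 m) or (horizontal distance between can1_mid and tube1 below 0.01 m and z of can1_mid in the frame of tube1 between 0.062 and 0.078 m) or (horizontal distance between can1_mid and tube2 below 0.01 m and z of can1_mid in the frame of tube2 between 0.062 and 0.078 m) or (horizontal distance between can1_mid and tube3 below 0.01 m and z of can1_mid in the frame of tube3 between 0.062 and 0.078 m) or (horizontal distance between can1_mid and tube4 below 0.01 m and z of can1_mid in the frame of tube4 between 0.062 and 0.078 m)) and ((horizontal distance between can2_mid and tube0 below 0.01 m and z of can2_mid in the frame of tube0 between 0.062 and 0.078 m) or (horizontal distance between can2_mid and tube1 below 0.01 m and z of can2_mid in the frame of tube1 between 0.062 and 0.078 m) or (horizontal distance between can2_mid and tube2 below 0.01 m and z of can2_mid in the frame of tube2 between 0.062 and 0.078 m) or (horizontal distance between can2_mid and tube3 below 0.01 m and z of can2_mid in the frame of tube3 between 0.062 and 0.078 m) or (horizontal distance between can2_mid and tube4 below 0.01 m and z of can2_mid in the frame of tube4 between 0.062 and 0.078 m)) and ((horizontal distance between can3_mid and tube0 below 0.01 m and z of can3_mid in the frame of tube0 between 0.062 and 0.078 m) or (horizontal distance between can3_mid and tube1 below 0.01 m and z of can3_mid in the frame of tube1 between 0.062 and 0.078 m) or (horizontal distance between can3_mid and tube2 below 0.01 m and z of can3_mid in the frame of tube2 between 0.062 and 0.078 m) or (horizontal distance between can3_mid and tube3 below 0.01 m and z of can3_mid in the frame of tube3 between 0.062 and 0.078 m) or (horizontal distance between can3_mid and tube4 below 0.01 m and z of can3_mid in the frame of tube4 between 0.062 and 0.078 m)) and ((horizontal distance between can4_mid and tube0 below 0.01 m and z of can4_mid in the frame of tube0 between 0.062 and 0.078 m) or (horizontal distance between can4_mid and tube1 below 0.01 m and z of can4_mid in the frame of tube1 between 0.062 and 0.078 m) or (horizontal distance between can4_mid and tube2 below 0.01 m and z of can4_mid in the frame of tube2 between 0.062 and 0.078 m) or (horizontal distance between can4_mid and tube3 below 0.01 m and z of can4_mid in the frame of tube3 between 0.062 and 0.078 m) or (horizontal distance between can4_mid and tube4 below 0.01 m and z of can4_mid in the frame of tube4 between 0.062 and 0.078 m)) and ((horizontal distance between can5_mid and tube0 below 0.01 m and z of can5_mid in the frame of tube0 between 0.062 and 0.078 m) or (horizontal distance between can5_mid and tube1 below 0.01 m and z of can5_mid in the frame of tube1 between 0.062 and 0.078 m) or (horizontal distance between can5_mid and tube2 below 0.01 m and z of can5_mid in the frame of tube2 between 0.062 and 0.078 m) or (horizontal distance between can5_mid and tube3 below 0.01 m and z of can5_mid in the frame of tube3 between 0.062 and 0.078 m) or (horizontal distance between can5_mid and tube4 below 0.01 m and z of can5_mid in the frame of tube4 between 0.062 and 0.078 m)) and value of joint plunger below 0.003 m and velocity of joint carousel between -0.05 and 0.05 rad/s); the robot touches nothing.
It fails at once if a tumbler or the chutney pot is knocked over (angle between any of tumbler0_mid, tumbler1_mid, chutney_pot_mid's own z axis and vertical above 0.7 rad).
Of can0, can1, can2, can3, can4, can5 only 3 to 5 are there at a start; the rules pass over those that are not, and their reading is None.
At some moment in a run one of carrier may be knocked a few centimetres aside while the robot is not near it.
It also fails if it takes over 210 s, if anything falls off the work surface, if the arm or the gripper's body presses on something with over 40 N, if the wrist force passes 120 N, or if a joint passes its speed limit or range.

### The arm

A 6-joint arm with a two-finger parallel gripper is mounted at the origin on the work surface. World frame = base frame: x ahead of the robot, y to its left, z up, the work surface at z = 0. Lengths are in mm, angles in degrees, forces in N, time in s.
With the tool pointing down it reaches from about 275 to 750 mm from the base axis. Payload 10.2 kg.
Tool frame: the origin (TCP) lies on the centre line of the jaws, within the pads' length; the fingertips stand 17 mm ahead of it and the grasp point (between the pads) lies 2 mm behind it; z points along the fingers, y is the line along which they close (so a half turn about z gives the same grasp; the last joint's range is limited). The gripper opens to 88 mm and grips with 3 to 60 N. Pads are 18 mm wide; open, the fingers measure 123 mm over their backs; the gripper's body (75 mm by 187 mm) begins 45 mm behind the grasp point.
Start: joints at [-81.498, 17.928, 85.812, -0, 76.261, -12.8], TCP at [190.717, -489.141, 255.72] pointing down, gripper open.
Joint ranges: [-168.41, 168.41], [-55.51, 124.54], [10.69, 146.95], [-70.63, 250.63], [1, 178], [-165.06, 165.06]. Speed limits (degrees/s): [136.94, 136.94, 172.46, 180, 180, 180].

### API

Orientations are given as a 3x3 rotation matrix whose columns are the frame's x, y, z axes.
In Python, from plant import arm, vision, sign_off gives the robot as it stands.
- The arm moves only by the shell command python3 -m inch 'ROWS' [OPENING]. ROWS is JSON, a list of rows, each a list of 2 entries, a list of its own where there are three numbers: the shift along the tool's x, y, z in m, then the turn, a rotation vector about the tool's x, y, z in rad. A call has 1 to 20 rows; each row is the pose to reach, as a shift and turn from the pose commanded when the call began, along the tool's axes at that moment; what a row does not reach only later rows make up. A row lasts 1/12 s, in which the tool goes at most 41.7 mm and 7.16 degrees, less where a joint would pass 70% of its speed; a pose out of reach is approached as far as the arm can. A call with a gripper value outside its range is refused whole. OPENING is the opening, from 0 (shut) to 1 (fully open), set as the call begins (- or left out, the last holds). The fingers move at their own pace and stop on an object; the grip force is fixed at half the most. Time passes only in rows, so rows that repeat a pose let the fingers close. It gives the time, the measured TCP pose, the force, the opening and the grip force at its end, in the units of the state.
- arm.get_state(): the state, without advancing time (a new reading comes with each control period).
- vision.snapshot(name): name is "scene" or "top" or "wrist"; returns a dict with "pixels" (480x640x3 uint8, blue, green, red), "mtx" (3x3 intrinsics, pixels), "distortion" ([k1, k2, p1, p2, k3] as OpenCV has them; the pictures are not rectified), "world_from_camera" (4x4, takes a point from camera to world coordinates). Camera axes: x right, y down, z forward; pixel columns grow to the right and rows downward; lengths in mm; the calibration is good to about 2 mm. A picture is of the moment at which its call begins. There is no depth.
- sign_off(): hands the job in; it is judged then, once.
The state is a dict: "time_s": time; "q": joint angles; "qvel": joint speeds; "tau": joint torques, N m; "eef_pos": TCP position; "tool_rot": TCP orientation; "force": force on the tool from outside, world axes, zero at the start; "torque": the same for the moment, N m; "grip_width": finger opening in mm; "grasp_force": force on a finger pad.
Only numpy, scipy, OpenCV 4.12 (cv2) and the standard library are available. Lean on these libraries where they do the work, as an engineer would, in place of code of your own. Each camera call takes 0.05 s, during which the arm holds its last target. There are 200 camera calls.

## Working session

There is one attempt and no reset: what is moved stays moved. The work goes in short steps, Python scripts to look and compute and a shell command to move; the robot and the scene stay as the last step left them, time stands still between calls to the robot, and variables do not carry over. Pictures are saved under pics/ and viewed, at most 14 in all, crops included, and the job is handed in when it is done.

```bash
mkdir -p pics; ls
python3 - <<'E'
from plant import arm, vision
import cv2, numpy as np
s=arm.get_state(); print(s['time_s'],s['eef_pos'],s['tool_rot'],s['grip_width'],s['force'])
for n in ("scene","top"):
    d=vision.snapshot(n); cv2.imwrite(f'pics/{n}0.png',d['pixels']); np.savez(f'{n}0.npz',**d); print(n,d['mtx'],d['distortion'],d['world_from_camera'])
E
```

```text
pics
0.0 [ 190.68162813 -488.91065039  255.17028038] [[ 9.31667675e-01  3.63311564e-01 -2.25798917e-04]
 [ 3.63311553e-01 -9.31666876e-01  1.24398359e-03]
 [ 2.41584250e-04 -1.24101465e-03 -9.99999201e-01]] 88.12491558317582 [-0.54810422 -0.88526427  0.02398335]
scene [[494.55931755   0.         327.06991559]
 [  0.         494.55931755 240.7565189 ]
 [  0.           0.           1.        ]] [-0.09440785  0.          0.          0.          0.        ] [[-7.93436882e-01 -5.75838593e-01  1.97149255e-01  3.29949147e+02]
 [-6.08612516e-01  7.54325929e-01 -2.46136543e-01  2.94091565e+02]
 [-6.97987425e-03 -3.15281316e-01 -9.48972588e-01  1.11174351e+03]
 [ 0.00000000e+00  0.00000000e+00  0.00000000e+00  1.00000000e+00]]
top [[603.04646781   0.         313.38687744]
 [  0.         603.04646781 239.49754899]
 [  0.           0.           1.        ]] [-0.00206177  0.          0.          0.          0.        ] [[ 2.79316029e-02 -9.94980318e-01  9.60936669e-02  3.89328463e+02]
 [-9.99383919e-01 -2.57522701e-02  2.38454099e-02  6.82924961e+00]
 [-2.12510835e-02 -9.67005059e-02 -9.95086631e-01  1.34693959e+03]
 [ 0.00000000e+00  0.00000000e+00  0.00000000e+00  1.00000000e+00]]
```

View pics/scene0.png

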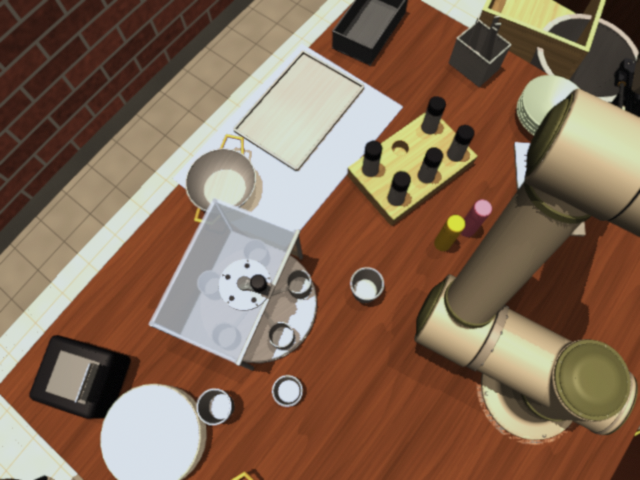

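View pics/top0.png

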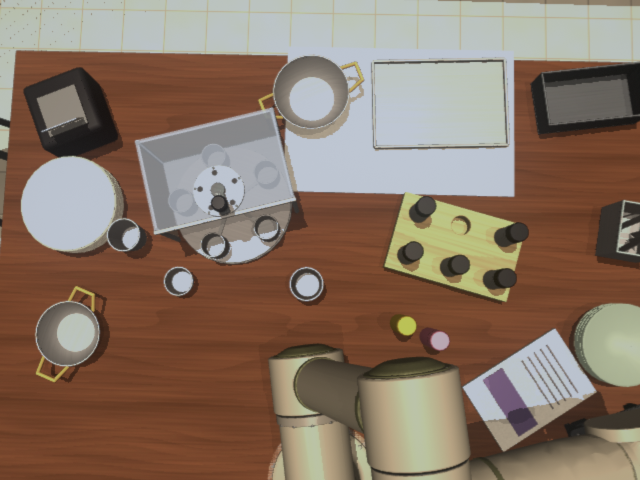

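The overhead view shows the carrier at about (455,247) with five black-capped canisters: (424,208), (412,252), (457,265), (503,278) and (515,233). The socket at (460,225) is empty. The yellow (406,326) and pink (438,340) canisters stand outside the carrier and are decoys. The carousel's index disc is at about (219,190) and its knob at (219,204). Next I'll make one enlarged crop to confirm.

```bash
cat > h.py <<'E'
import cv2, numpy as np
def ray(d,uv):
    p=cv2.undistortPoints(np.array(uv,float).reshape(-1,1,2),d['mtx'],d['distortion']).reshape(-1,2)
    T=d['world_from_camera']; return T[:3,3], np.c_[p,np.ones(len(p))]@T[:3,:3].T
def onz(d,uv,z):
    o,r=ray(d,uv); return (o+r*((z-o[2])/r[:,2])[:,None])
def proj(d,P):
    T=np.linalg.inv(d['world_from_camera']); return cv2.projectPoints(np.array(P,float).reshape(-1,1,3),cv2.Rodrigues(T[:3,:3])[0],T[:3,3],d['mtx'],d['distortion'])[0].reshape(-1,2)
E
python3 - <<'E'
from h import *
d=np.load('top0.npz'); im=d['pixels']
a=cv2.resize(im[95:275,125:305],(400,400),interpolation=cv2.INTER_CUBIC); b=cv2.resize(im[180:320,380:540],(457,400),interpolation=cv2.INTER_CUBIC)[:, :400]
cv2.imwrite('pics/crop1.png',np.hstack([a,b]))
hsv=cv2.cvtColor(im,cv2.COLOR_BGR2HSV)
m=(hsv[...,2]<60).astype(np.uint8); n,l,st,c=cv2.connectedComponentsWithStats(m)
for i in range(1,n):
    if 60<st[i,4]<900: print(st[i],c[i].round(1),onz(d,[c[i]],140).round(0)[0])
E
```

```text
[211 196  17  17  85] [222.2 206.5] [568. 223. 140.]
[411 201  20  21 157] [418.1 213.8] [ 563. -174.  140.]
[625 203  15  12 139] [632.1 208.4] [ 585. -600.  140.]
[623 216  17  12  81] [631.4 221.3] [ 559. -598.  140.]
[495 223  33  23 495] [512.1 234.3] [ 527. -361.  140.]
[109 227  14  15 144] [115.4 234.2] [506. 437. 140.]
[131 228  16  23 127] [140.7 240.4] [495. 385. 140.]
[619 231  21  23 182] [632.5 242.4] [ 517. -599.  140.]
[162 233  19   9  68] [171.9 236.3] [505. 322. 140.]
[203 234  13  19  73] [206.4 241. ] [497. 252. 140.]
[399 245  20  19 135] [404.7 256.3] [ 477. -148.  140.]
[441 256  22  20 180] [449.1 268. ] [ 456. -236.  140.]
[484 269  32  20 314] [498.  279.8] [ 435. -333.  140.]
[292 270  13  21  61] [295.5 278.9] [426.  69. 140.]
[273 344  65  14 237] [307.4 348. ] [290.  42. 140.]
[362 357  90  21 524] [401.9 364.6] [ 263. -145.  140.]
```

View pics/crop1.png

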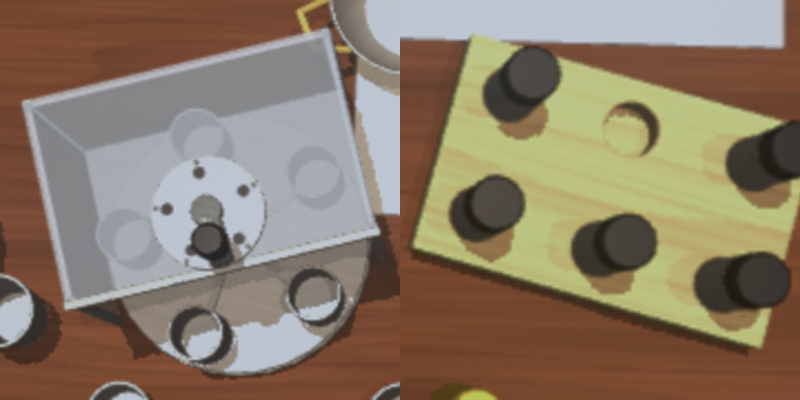

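The crop confirms the targets: five black-capped steel canisters in the carrier. The index plate's five holes show clearly. The knob lies between the two front holes, and two tubes straddle the opening. Now the precise measurements.

```bash
cat >> h.py <<'E'
def caps(d,hint_px=None,z=150,box=(380,180,560,330)):
    """cap-top circles in the top view -> world xy"""
    im=d['pixels']; x0,y0,x1,y1=box
    g=cv2.resize(cv2.cvtColor(im[y0:y1,x0:x1],cv2.COLOR_BGR2GRAY),None,fx=4,fy=4,interpolation=cv2.INTER_CUBIC)
    g=np.clip(g.astype(float)*2.5,0,255).astype(np.uint8)
    c=cv2.HoughCircles(g,cv2.HOUGH_GRADIENT,1,60,param1=80,param2=14,minRadius=36,maxRadius=46)
    out=[]
    hsv=cv2.cvtColor(im,cv2.COLOR_BGR2HSV)
    for u,v,r in c[0]:
        p=np.array([x0+(u-1.5)/4,y0+(v-1.5)/4]); i=np.round(p).astype(int)
        patch=im[i[1]-5:i[1]+6,i[0]-5:i[0]+6]
        if patch.max(2).mean()<95: out.append((p,r/4,onz(d,[p],z)[0][:2],patch.mean()))
    return out
def white_disc(d,box):
    im=d['pixels']; x0,y0,x1,y1=box
    hsv=cv2.cvtColor(im[y0:y1,x0:x1],cv2.COLOR_BGR2HSV)
    return hsv
E
python3 - <<'E'
from h import *
d=np.load('top0.npz'); s=np.load('scene0.npz')
for c in caps(d): print(c[0].round(1),round(c[1],1),c[2].round(1),round(c[3]))
C=[c[2] for c in caps(d)]
print('spacing',[[round(np.hypot(*(a-b))) for b in C] for a in C])
# index plate outline + holes (crop1 scale 2.222, origin 125,95)
for nm,D,(x,y),R in(('top',d,(218.5,190.5),27),('scene',s,(244,285),27)):
    im=D['pixels']; f=8; x0,y0=int(x-35),int(y-35)
    g=cv2.resize(cv2.cvtColor(im[y0:y0+70,x0:x0+70],cv2.COLOR_BGR2GRAY),None,fx=f,fy=f,interpolation=cv2.INTER_CUBIC)
    cv2.imwrite(f'pics/g_{nm}.png',g)
a=cv2.imread('pics/g_top.png');b=cv2.imread('pics/g_scene.png')
cv2.imwrite('pics/plate.png',cv2.resize(np.hstack([a,b]),(800,400)))
E
```

```text
[418.2 212.8] 9.3 [ 563.9 -172.3] 53
[503.5 237. ] 9.7 [ 519.6 -341.2] 45
[519.2 232. ] 9.3 [ 530.4 -372.3] 53
[412.  251.8] 9.7 [ 485.6 -160.8] 73
[449.5 266.8] 9.8 [ 457.8 -235. ] 47
[492.  279.5] 9.6 [ 434.9 -318.5] 42
[507.5 277. ] 9.6 [ 440.6 -348.8] 55
spacing [[0, 175, 203, 79, 123, 195, 215], [175, 0, 33, 184, 123, 88, 79], [203, 33, 0, 216, 155, 110, 93], [79, 184, 216, 0, 79, 166, 193], [123, 123, 155, 79, 0, 87, 115], [195, 88, 110, 166, 87, 0, 31], [215, 79, 93, 193, 115, 31, 0]]
```

View pics/plate.png

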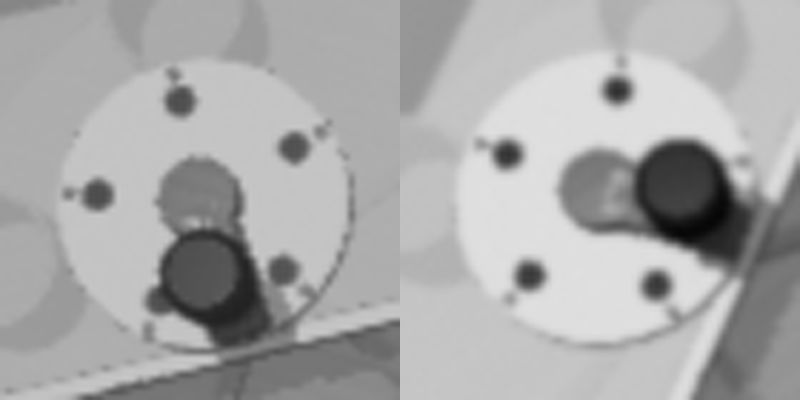

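```bash
python3 - <<'E'
import re
t=open('h.py').read(); i=t.index('def caps'); open('h.py','w').write(t[:i]+'''def caps(d,z=150,box=(370,170,570,350)):
    """lighter grey cap tops in the top view -> world xy"""
    x0,y0,x1,y1=box; f=4
    im=cv2.resize(d['pixels'][y0:y1,x0:x1],None,fx=f,fy=f,interpolation=cv2.INTER_CUBIC)
    hsv=cv2.cvtColor(im,cv2.COLOR_BGR2HSV)
    m=cv2.inRange(hsv,(0,0,60),(180,70,95))
    m=cv2.morphologyEx(m,cv2.MORPH_OPEN,cv2.getStructuringElement(cv2.MORPH_ELLIPSE,(29,29)))
    out=[]
    for c in cv2.findContours(m,cv2.RETR_EXTERNAL,cv2.CHAIN_APPROX_NONE)[0]:
        e=cv2.fitEllipse(c)
        p=np.array([x0+(e[0][0]-1.5)/f,y0+(e[0][1]-1.5)/f]); out.append((p,np.array(e[1])/f,onz(d,[p],z)[0][:2]))
    return out
''')
E
python3 - <<'E'
from h import *
d=np.load('top0.npz'); s=np.load('scene0.npz')
for p in [(426,205),(418,214),(414,252),(405,256),(460,264)]: print(p,d['pixels'][p[1],p[0]],end=' ')
print()
for c in caps(d): print(c[0].round(1),c[1].round(1),c[2].round(1))
k=70/400
H={'top':[(180,100),(294,147),(97,195),(283,270)],'scene':[(217,90),(107,155),(129,275),(255,285)]}
from scipy.optimize import least_squares
for nm,D,x0,y0 in(('top',d,183,155),('scene',s,209,250)):
    pts=[]
    g=cv2.cvtColor(D['pixels'],cv2.COLOR_BGR2GRAY).astype(float)
    for u,v in H[nm]:
        i=round(x0+u*k-.5);j=round(y0+v*k-.5); w=np.clip(170-g[j-3:j+4,i-3:i+4],0,None); jj,ii=np.mgrid[j-3:j+4,i-3:i+4]
        pts.append(((w*ii).sum()/w.sum(),(w*jj).sum()/w.sum()))
    P=onz(D,pts,200)[:,:2]
    c0=P.mean(0)
    r=least_squares(lambda q:np.hypot(*(P-q[:2]).T)-q[2],[*c0,36])
    a=np.degrees(np.arctan2(*(P-r.x[:2]).T[::-1]))
    print(nm,'axis',r.x.round(2),'res',r.fun.round(2),'hole ang',a.round(1),'mod72',(a%72).round(1))
# hood front edge in top: crop1 (66,305)-(378,233)
e=onz(d,[(125+66/2.222,95+305/2.222),(125+378/2.222,95+233/2.222)],190); v=e[1]-e[0]; print('edge dir',np.degrees(np.arctan2(v[1],v[0])),e.round(0))
# knob top centre: top (201,268), scene (680,185)-> triangulate
o1,r1=ray(d,[(183+201*k-.5,155+268*k-.5)]);o2,r2=ray(s,[(209+278*k-.5,250+183*k-.5)])
t=np.linalg.lstsq(np.c_[r1[0],-r2[0]],o2-o1,rcond=None)[0]; print('knob top',(o1+r1[0]*t[0]).round(1),(o2+r2[0]*t[1]).round(1))
E
```

```text
(426, 205) [69 73 77] (418, 214) [38 43 44] (414, 252) [67 74 79] (405, 256) [23 31 35] (460, 264) [58 65 69] 
[504.7 276.8] [11.  14.8] [ 440.9 -343.4]
[460.  263.9] [16.7 17. ] [ 464.  -255.6]
[413.7 250.5] [17.2 17.4] [ 488.1 -164.1]
[426.3 205. ] [17.  18.1] [ 580.1 -188.1]
top axis [591.32 221.28  36.06] res [ 0.03 -0.03 -0.02  0.02] hole ang [  15.   -56.8   87.1 -129.8] mod72 [15.  15.2 15.1 14.2]
scene axis [592.14 220.87  36.02] res [ 0.04 -0.06  0.06 -0.04] hole ang [-56.9  15.1  87.2 159.1] mod72 [15.1 15.1 15.2 15.1]
edge dir -75.45850874637995 [[507. 343. 190.]
 [577.  72. 190.]]
knob top [559.3 209.4 262.5] [558.5 209.  262.3]
```

```bash
sed -i 's/(0,0,60),(180,70,95)/(0,0,53),(180,80,100)/' h.py
cat >> h.py <<'E'
AX=np.array([591.7,221.1]); OPEN=np.array([495.1,195.2])
def hole(deg,r=36): return AX+r*np.array([np.cos(np.radians(deg)),np.sin(np.radians(deg))])
def delta(*ts):
    from plant import arm
    s=arm.get_state(); print('t',round(s['time_s'],2),'pos',s['eef_pos'].round(1),'F',s['force'].round(1),'w',round(s['grip_width'],1),'g',round(s['grasp_force'],1))
    for t in ts:
        print(np.round(t,1),'shift m',(s['tool_rot'].T@(np.array(t)-s['eef_pos'])/1000).round(4))
E
python3 -m inch '[[[0,0,-0.03],[0,0,0.055]],[[0,0,-0.06],[0,0,0.11]],[[0,0,-0.06],[0,0,0.11]],[[0,0,-0.06],[0,0,0.11]]]' 0.6
python3 - <<'E'
from h import *
from plant import arm
d=np.load('top0.npz')
for c in caps(d): print(c[0].round(1),c[1].round(1),c[2].round(1))
print(arm.get_state()['tool_rot'].round(3))
delta((559,209.2,316),(559,209.2,251))
E
```

```text
time_s: 0.43
eef_pos: [190.8, -489.4, 316.5]
tool_rot: [[0.966, 0.259, 0.0], [0.259, -0.966, -0.002], [-0.0, 0.002, -1.0]]
force: [-0.6, 0.2, -0.7]
grip_width: 63.9
grasp_force: 0.0
[487.7 278.1] [ 9.1 12.8] [ 437.5 -310.2]
[506.8 277.5] [16.4 17.2] [ 439.6 -347.5]
[460.1 264. ] [17.3 18. ] [ 463.8 -255.7]
[413.6 250.5] [17.6 18.2] [ 488.2 -164. ]
[500.6 237.7] [11.8 18.3] [ 518.  -335.6]
[518.9 231.4] [16.1 16.8] [ 531.5 -371.5]
[415.3 217.4] [7.4 9.6] [ 554.4 -166.6]
[426.3 205. ] [17.6 18.5] [ 580. -188.]
[[ 0.966  0.259  0.   ]
 [ 0.259 -0.966 -0.002]
 [-0.     0.002 -1.   ]]
t 0.43 pos [ 190.8 -489.4  316.5] F [-0.6  0.2 -0.7] w 63.9 g 0.0
[559.  209.2 316. ] shift m [ 0.5367 -0.5793 -0.0008]
[559.  209.2 251. ] shift m [ 0.5367 -0.5794  0.0642]
```

```bash
python3 -m inch '[[[0.537,-0.579,0],[0,0,0]],[[0.537,-0.579,0],[0,0,0]],[[0.537,-0.579,0],[0,0,0]],[[0.537,-0.579,0],[0,0,0]],[[0.537,-0.579,0],[0,0,0]],[[0.537,-0.579,0],[0,0,0]],[[0.537,-0.579,0],[0,0,0]],[[0.537,-0.579,0],[0,0,0]],[[0.537,-0.579,0],[0,0,0]],[[0.537,-0.579,0],[0,0,0]],[[0.537,-0.579,0],[0,0,0]],[[0.537,-0.579,0],[0,0,0]],[[0.537,-0.579,0],[0,0,0]],[[0.537,-0.579,0],[0,0,0]],[[0.537,-0.579,0],[0,0,0]],[[0.537,-0.579,0],[0,0,0]],[[0.537,-0.579,0],[0,0,0]],[[0.537,-0.579,0],[0,0,0]],[[0.537,-0.579,0],[0,0,0]],[[0.537,-0.579,0],[0,0,0]]]'
python3 - <<'E'
from h import *
from plant import vision
delta((559,209.2,316),(559,209.2,251))
w=vision.snapshot('wrist'); np.savez('w1.npz',**w); cv2.imwrite('pics/w1.png',w['pixels'])
print(proj(w,[[559,209.2,263],[591.7,221.1,200],[495.1,195.2,92]]).round(0))
E
```

```text
time_s: 2.1
eef_pos: [560.5, 214.0, 312.1]
tool_rot: [[0.965, 0.264, -0.004], [0.264, -0.965, 0.001], [-0.004, -0.002, -1.0]]
force: [-0.6, -1.1, -1.0]
grip_width: 52.9
grasp_force: 0.0
t 2.1 pos [560.5 214.  312.1] F [-0.6 -1.1 -1. ] w 52.9 g 0.0
[559.  209.2 316. ] shift m [-0.0027  0.0043 -0.0039]
[559.  209.2 251. ] shift m [-0.0024  0.0044  0.0611]
[[325. 294.]
 [319. 194.]
 [318. 283.]]
```

View pics/w1.png

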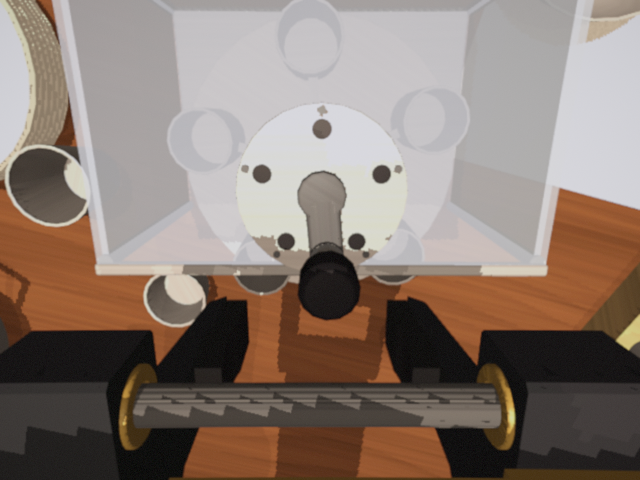

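The wrist view shows the knob at (329,290), between the fingers and about where I predicted (325,294). I'll descend and grip.

```bash
python3 -m inch '[[[0,0,0],[0,0,0]],[[0,0,0],[0,0,0]],[[0,0,0.02],[0,0,0]],[[0,0,0.04],[0,0,0]],[[0,0,0.055],[0,0,0]],[[0,0,0.0645],[0,0,0]],[[0,0,0.0645],[0,0,0]],[[0,0,0.0645],[0,0,0]]]'
python3 -m inch '[[[0,0,0],[0,0,0]],[[0,0,0],[0,0,0]],[[0,0,0],[0,0,0]],[[0,0,0],[0,0,0]],[[0,0,0],[0,0,0]],[[0,0,0],[0,0,0]]]' 0
python3 - <<'E'
from h import *
delta((559,209.2,251))
E
```

```text
time_s: 2.82
eef_pos: [559.6, 208.4, 251.9]
tool_rot: [[0.966, 0.258, 0.001], [0.258, -0.966, 0.0], [0.001, 0.0, -1.0]]
force: [0.1, 0.3, 0.8]
grip_width: 52.9
grasp_force: 0.0
time_s: 3.32
eef_pos: [559.6, 209.4, 251.7]
tool_rot: [[0.966, 0.259, 0.001], [0.259, -0.966, 0.001], [0.001, -0.0, -1.0]]
force: [-0.3, 0.0, 3.5]
grip_width: 29.2
grasp_force: 30.0
t 3.32 pos [559.6 209.4 251.7] F [-0.3  0.   3.5] w 29.2 g 30.0
[559.  209.2 251. ] shift m [-0.0007 -0.      0.0007]
```

```bash
python3 -m inch '[[[0,0,-0.003],[0,0,0]],[[0,0,-0.0055],[0,0,0]],[[0,0,-0.0055],[0,0,0]],[[0,0,-0.0055],[0,0,0]],[[0.0005,0.003,-0.0055],[0,0,0]],[[0.0011,0.0062,-0.0055],[0,0,0]],[[0.0021,0.0092,-0.0055],[0,0,0]],[[0.0033,0.0122,-0.0055],[0,0,0]],[[0.005,0.0155,-0.0055],[0,0,0]],[[0.0068,0.0181,-0.0055],[0,0,0]],[[0.0068,0.0181,-0.0055],[0,0,0]],[[0.0068,0.0181,-0.0055],[0,0,0]]]'
python3 - <<'E'
from h import *
delta((*hole(231.1),251))
E
python3 -m inch '[[[0,0,0.003],[0,0,0]],[[0,0,0.006],[0,0,0]],[[0,0,0.009],[0,0,0]],[[0,0,0.009],[0,0,0]],[[0,0,0.009],[0,0,0]],[[0,0,0.009],[0,0,0]]]'
```

```text
time_s: 4.32
eef_pos: [571.4, 192.6, 256.7]
tool_rot: [[0.966, 0.258, 0.001], [0.258, -0.966, -0.001], [0.001, 0.001, -1.0]]
force: [1.2, -1.3, -11.9]
grip_width: 28.9
grasp_force: 30.0
t 4.32 pos [571.4 192.6 256.7] F [  1.2  -1.3 -11.9] w 28.9 g 30.0
[569.1 193.1 251. ] shift m [-0.0021 -0.0011  0.0057]
time_s: 4.82
eef_pos: [570.8, 193.3, 248.0]
tool_rot: [[0.966, 0.259, 0.0], [0.259, -0.966, -0.0], [0.0, 0.0, -1.0]]
force: [-0.7, -3.0, -8.3]
grip_width: 29.2
grasp_force: 30.0
```

```bash
python3 -m inch '[[[0,0,0.002],[0,0,0]],[[0,0,0.0035],[0,0,0]],[[0,0,0.0035],[0,0,0]],[[0,0,0.0035],[0,0,0]]]'
python3 -m inch '[[[0,0,0],[0,0,0]],[[0,0,0],[0,0,0]],[[0,0,0],[0,0,0]],[[0,0,-0.03],[0,0,0]],[[0,0,-0.06],[0,0,0]],[[0,0,-0.06],[0,0,0]]]' 0.6
python3 - <<'E'
from h import *
from plant import vision
d=vision.snapshot('top'); np.savez('t1.npz',**d)
C=[c for c in caps(d) if min(c[1])>14]
for c in C: print(c[0].round(1),c[1].round(1),c[2].round(1))
w=vision.snapshot('wrist'); np.savez('w2.npz',**w); cv2.imwrite('pics/w2.png',w['pixels'])
delta((*OPEN,300),*[(*c[2],240) for c in C])
print(proj(w,[[*OPEN,92]]))
E
```

```text
time_s: 5.15
eef_pos: [570.9, 193.4, 244.7]
tool_rot: [[0.966, 0.259, 0.001], [0.259, -0.966, 0.0], [0.001, 0.0, -1.0]]
force: [-1.6, -4.0, -4.3]
grip_width: 29.4
grasp_force: 30.0
time_s: 5.65
eef_pos: [572.2, 193.9, 310.7]
tool_rot: [[0.966, 0.259, 0.011], [0.259, -0.966, 0.002], [0.011, 0.001, -1.0]]
force: [-0.3, -0.1, 0.9]
grip_width: 52.8
grasp_force: 0.0
[506.8 277.5] [16.3 17.1] [ 439.6 -347.5]
[460.1 264. ] [17.2 18. ] [ 463.8 -255.8]
[413.7 250.5] [17.6 18.3] [ 488.2 -164. ]
[518.9 231.4] [16.  16.9] [ 531.5 -371.6]
[426.3 205. ] [17.6 18.4] [ 580.  -188.1]
t 5.75 pos [571.1 193.7 305.4] F [-0.4  0.2  0.4] w 52.5 g 0.0
[495.1 195.2 300. ] shift m [-0.0731 -0.0211  0.0052]
[ 439.6 -347.5  240. ] shift m [-0.2675  0.4886  0.0646]
[ 463.8 -255.8  240. ] shift m [-0.2203  0.4063  0.0647]
[ 488.2 -164.   240. ] shift m [-0.173   0.324   0.0649]
[ 531.5 -371.6  240. ] shift m [-0.1849  0.5357  0.0648]
[ 580.  -188.1  240. ] shift m [-0.0906  0.371   0.0651]
[[292.22864187 293.7768157 ]]
```

```bash
python3 -m inch '[[[-0.02,0.035,0],[0,0,0]],[[-0.173,0.324,0.065],[0,0,0]],[[-0.173,0.324,0.065],[0,0,0]],[[-0.173,0.324,0.065],[0,0,0]],[[-0.173,0.324,0.065],[0,0,0]],[[-0.173,0.324,0.065],[0,0,0]],[[-0.173,0.324,0.065],[0,0,0]],[[-0.173,0.324,0.065],[0,0,0]],[[-0.173,0.324,0.065],[0,0,0]],[[-0.173,0.324,0.065],[0,0,0]],[[-0.173,0.324,0.065],[0,0,0]],[[-0.173,0.324,0.065],[0,0,0]],[[-0.173,0.324,0.065],[0,0,0]],[[-0.173,0.324,0.065],[0,0,0]]]' 0.8
python3 - <<'E'
from h import *
from plant import vision
w=vision.snapshot('wrist'); np.savez('w3.npz',**w); cv2.imwrite('pics/w3.png',w['pixels'])
delta((488.2,-164,130))
print(proj(w,[[488.2,-164,150],[463.8,-255.8,150],[580,-188.1,150]]))
E
```

```text
time_s: 6.92
eef_pos: [487.9, -163.1, 239.3]
tool_rot: [[0.965, 0.261, 0.0], [0.261, -0.965, 0.0], [0.0, 0.0, -1.0]]
force: [-0.8, 0.1, 0.4]
grip_width: 70.2
grasp_force: 0.0
t 6.97 pos [ 487.9 -163.2  239.3] F [-0.9  0.8  0.3] w 70.3 g 0.0
[ 488.2 -164.   130. ] shift m [1.000e-04 8.000e-04 1.093e-01]
[[317.42571274 259.96657888]
 [458.91988459 337.37664373]
 [413.58746106 101.54428935]]
```

View pics/w3.png

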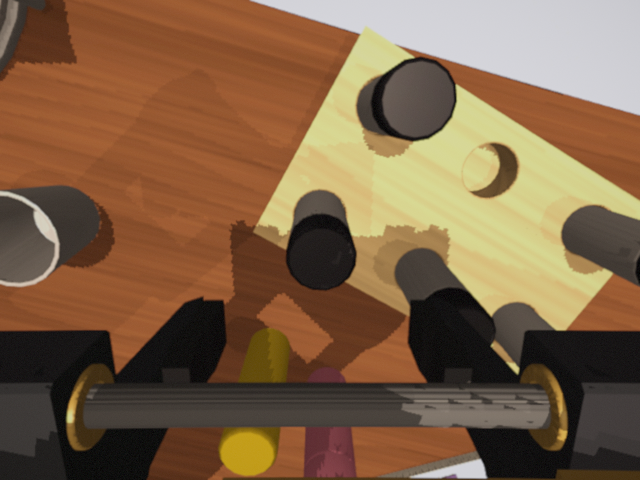

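```bash
python3 -m inch '[[[0.001,0.001,0.04],[0,0,0]],[[0.001,0.001,0.075],[0,0,0]],[[0.001,0.001,0.1],[0,0,0]],[[0.001,0.001,0.109],[0,0,0]],[[0.001,0.001,0.109],[0,0,0]]]'
python3 -m inch '[[[0,0,0],[0,0,0]],[[0,0,0],[0,0,0]],[[0,0,0],[0,0,0]],[[0,0,0],[0,0,0]],[[0,0,0],[0,0,0]],[[0,0,0],[0,0,0]],[[0,0,-0.01],[0,0,0]],[[0,0,-0.02],[0,0,0]],[[0,0,-0.04],[0,0,0]],[[0,0,-0.07],[0,0,0]],[[0,0,-0.1],[0,0,0]],[[0,0,-0.13],[0,0,0]],[[0,0,-0.16],[0,0,0]],[[0,0,-0.16],[0,0,0]],[[0,0,-0.16],[0,0,0]]]' 0
python3 - <<'E'
from h import *
delta((*OPEN,300),(*OPEN,220),(*OPEN,152))
E
```

```text
time_s: 7.38
eef_pos: [488.4, -164.2, 128.8]
tool_rot: [[0.966, 0.26, -0.003], [0.26, -0.966, 0.002], [-0.002, -0.002, -1.0]]
force: [0.1, -0.3, 0.6]
grip_width: 70.7
grasp_force: 0.0
time_s: 8.63
eef_pos: [488.9, -165.1, 292.0]
tool_rot: [[0.966, 0.259, 0.003], [0.259, -0.966, -0.002], [0.002, 0.002, -1.0]]
force: [-0.7, -0.4, -2.2]
grip_width: 38.9
grasp_force: 30.0
t 8.63 pos [ 488.9 -165.1  292. ] F [-0.7 -0.4 -2.2] w 38.9 g 30.0
[495.1 195.2 300. ] shift m [ 0.0992 -0.3464 -0.0086]
[495.1 195.2 220. ] shift m [ 0.0991 -0.3466  0.0714]
[495.1 195.2 152. ] shift m [ 0.0989 -0.3468  0.1394]
```

```bash
python3 -m inch '[[[0.005,-0.015,0],[0,0,0]],[[0.015,-0.045,0],[0,0,0]],[[0.025,-0.08,0],[0,0,0]],[[0.035,-0.12,0],[0,0,0]],[[0.046,-0.16,0],[0,0,0]],[[0.057,-0.2,0],[0,0,0]],[[0.068,-0.24,0],[0,0,0]],[[0.08,-0.28,0],[0,0,0]],[[0.09,-0.315,0],[0,0,0]],[[0.096,-0.335,0],[0,0,0]],[[0.099,-0.3465,0],[0,0,0]],[[0.099,-0.3465,0],[0,0,0]],[[0.099,-0.3465,0],[0,0,0]],[[0.099,-0.3465,0],[0,0,0]]]'
python3 - <<'E'
from h import *
from plant import vision
delta((*OPEN,220),(*OPEN,152))
T={n:vision.snapshot(n) for n in('scene','top','wrist')}
for n in T: np.savez(n+'4.npz',**T[n])
ims=[]
for n in('scene','top'):
    p=proj(T[n],[[*OPEN,92]])[0].astype(int); print(n,p)
    ims.append(cv2.resize(T[n]['pixels'][p[1]-50:p[1]+50,p[0]-33:p[0]+34],(268,400),interpolation=cv2.INTER_CUBIC))
w=cv2.resize(T['wrist']['pixels'][100:400,220:420],(267,400))
cv2.imwrite('pics/c4.png',np.hstack(ims+[w]))
E
```

```text
time_s: 9.8
eef_pos: [494.8, 193.9, 289.9]
tool_rot: [[0.966, 0.257, -0.001], [0.257, -0.966, -0.0], [-0.001, 0.0, -1.0]]
force: [-0.2, 0.4, -2.0]
grip_width: 39.6
grasp_force: 30.0
t 9.8 pos [494.8 193.9 289.9] F [-0.2  0.4 -2. ] w 39.6 g 30.0
[495.1 195.2 220. ] shift m [ 0.0006 -0.0012  0.0699]
[495.1 195.2 152. ] shift m [ 0.0007 -0.0012  0.1379]
scene [296 313]
top [237 244]
```

View pics/c4.png

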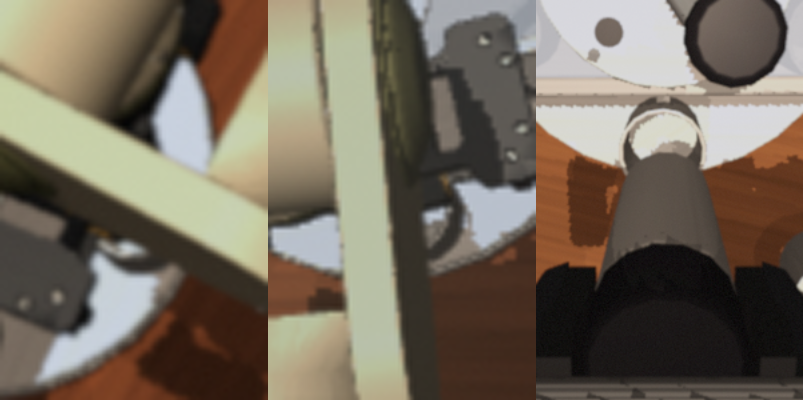

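The wrist crop shows the tube rim centred at about (665,140) and the canister axis at about (666), so they line up sideways. I'll descend in stages and watch the force.

```bash
python3 -m inch '[[[0.0006,-0.0008,0.02],[0,0,0]],[[0.0006,-0.0008,0.045],[0,0,0]],[[0.0006,-0.0008,0.065],[0,0,0]],[[0.0006,-0.0008,0.075],[0,0,0]],[[0.0006,-0.0008,0.08],[0,0,0]],[[0.0006,-0.0008,0.085],[0,0,0]],[[0.0006,-0.0008,0.09],[0,0,0]],[[0.0006,-0.0008,0.095],[0,0,0]],[[0.0006,-0.0008,0.095],[0,0,0]]]'
python3 - <<'E'
from h import *
delta((*OPEN,152))
E
```

```text
time_s: 10.7
eef_pos: [495.0, 196.1, 194.8]
tool_rot: [[0.966, 0.259, -0.0], [0.259, -0.966, -0.0], [-0.0, -0.0, -1.0]]
force: [-0.2, 0.0, -1.7]
grip_width: 39.0
grasp_force: 30.0
t 10.7 pos [495.  196.1 194.8] F [-0.2  0.  -1.7] w 39.0 g 30.0
[495.1 195.2 152. ] shift m [-0.0001  0.0009  0.0428]
```

```bash
python3 -m inch '[[[0,0.0008,0.01],[0,0,0]],[[0,0.0008,0.02],[0,0,0]],[[0,0.0008,0.03],[0,0,0]],[[0,0.0008,0.036],[0,0,0]],[[0,0.0008,0.04],[0,0,0]],[[0,0.0008,0.042],[0,0,0]],[[0,0.0008,0.042],[0,0,0]]]'
```

```text
time_s: 11.28
eef_pos: [495.5, 195.5, 153.3]
tool_rot: [[0.966, 0.259, 0.001], [0.259, -0.966, 0.0], [0.001, 0.0, -1.0]]
force: [0.1, -0.8, -1.2]
grip_width: 38.9
grasp_force: 30.0
```

```bash
python3 -m inch '[[[0,0,0.002],[0,0,0]],[[0,0,0.002],[0,0,0]],[[0,0,0.002],[0,0,0]]]'
python3 -m inch '[[[0,0,0],[0,0,0]],[[0,0,0],[0,0,0]],[[0,0,0],[0,0,0]],[[0,0,0],[0,0,0]],[[0,0,-0.03],[0,0,0]],[[0,0,-0.07],[0,0,0]],[[0,0,-0.11],[0,0,0]],[[0,0,-0.15],[0,0,0]],[[0.02,0.005,-0.158],[0,0,0]],[[0.045,0.014,-0.158],[0,0,0]],[[0.065,0.02,-0.158],[0,0,0]],[[0.071,0.021,-0.158],[0,0,0]],[[0.071,0.021,-0.158],[0,0,0]],[[0.071,0.021,-0.158],[0,0,0]],[[0.071,0.021,-0.158],[0,0,0]]]' 0.75
python3 - <<'E'
from h import *
from plant import vision
delta((*hole(231.1),245))
w=vision.snapshot('wrist'); cv2.imwrite('pics/w5.png',w['pixels'])
print(proj(w,[[*hole(231.1),256],[*OPEN,172]]).round(0))
E
```

```text
time_s: 11.53
eef_pos: [496.2, 195.6, 153.0]
tool_rot: [[0.966, 0.259, 0.003], [0.259, -0.966, 0.001], [0.003, 0.0, -1.0]]
force: [-2.6, 0.5, 10.5]
grip_width: 39.5
grasp_force: 30.0
time_s: 12.78
eef_pos: [568.5, 193.7, 309.4]
tool_rot: [[0.966, 0.259, -0.0], [0.259, -0.966, 0.0], [-0.0, -0.0, -1.0]]
force: [0.6, 1.1, -0.5]
grip_width: 66.1
grasp_force: 0.0
t 12.78 pos [568.5 193.7 309.4] F [ 0.6  1.1 -0.5] w 66.1 g 0.0
[569.1 193.1 245. ] shift m [0.0004 0.0008 0.0644]
[[317. 284.]
 [287. 332.]]
```

View pics/w5.png

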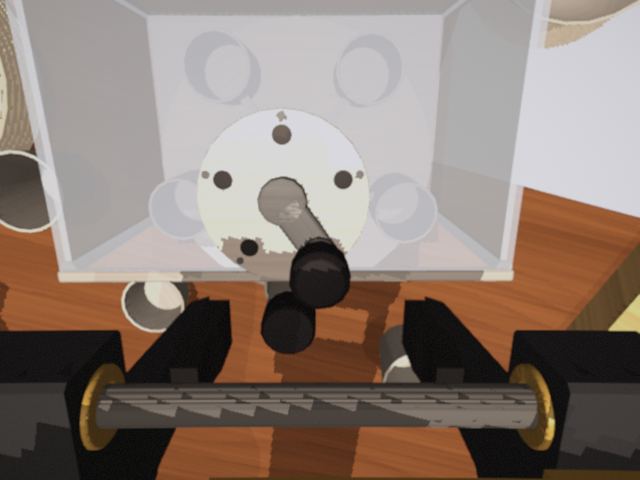

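The wrist view shows the canister seated in the front tube, cap at (288,325), and the knob at (321,278) with the pin in the front-right hole. Next I'll index 72° anticlockwise.

```bash
python3 -m inch '[[[0.0005,0.0005,0.03],[0,0,0]],[[0.0005,0.0005,0.05],[0,0,0]],[[0.0005,0.0005,0.062],[0,0,0]],[[0.0005,0.0005,0.0645],[0,0,0]],[[0.0005,0.0005,0.0645],[0,0,0]],[[0.0005,0.0005,0.0645],[0,0,0]]]'
python3 -m inch '[[[0,0,0],[0,0,0]],[[0,0,0],[0,0,0]],[[0,0,0],[0,0,0]],[[0,0,0],[0,0,0]],[[0,0,0],[0,0,0]],[[0,0,0],[0,0,0]],[[0,0,-0.004],[0,0,0]],[[0,0,-0.008],[0,0,0]],[[0,0,-0.0125],[0,0,0]],[[0,0,-0.0125],[0,0,0]],[[0,0,-0.0125],[0,0,0]],[[0,0,-0.0125],[0,0,0]]]' 0
python3 -m inch '[[[0.0024,0.0029,0],[0,0,0]],[[0.005,0.0056,0],[0,0,0]],[[0.008,0.008,0],[0,0,0]],[[0.0111,0.01,0],[0,0,0]],[[0.0145,0.0117,0],[0,0,0]],[[0.018,0.0131,0],[0,0,0]],[[0.0216,0.0141,0],[0,0,0]],[[0.0254,0.0146,0],[0,0,0]],[[0.0291,0.0148,0],[0,0,0]],[[0.0329,0.0146,0],[0,0,0]],[[0.0366,0.0141,0],[0,0,0]],[[0.0402,0.0131,0],[0,0,0]],[[0.0402,0.0131,0],[0,0,0]],[[0.0402,0.0131,0],[0,0,0]]]'
python3 -m inch '[[[0,0,0.004],[0,0,0]],[[0,0,0.008],[0,0,0]],[[0,0,0.0085],[0,0,0]],[[0,0,0.0085],[0,0,0]]]'
python3 - <<'E'
from h import *
delta((*hole(303.1),245))
E
```

```text
time_s: 13.33
eef_pos: [570.0, 193.3, 246.0]
tool_rot: [[0.966, 0.259, 0.002], [0.259, -0.966, 0.0], [0.002, 0.0, -1.0]]
force: [-0.1, -0.5, 0.7]
grip_width: 66.5
grasp_force: 0.0
time_s: 14.33
eef_pos: [569.7, 193.1, 256.5]
tool_rot: [[0.966, 0.259, -0.001], [0.259, -0.966, -0.0], [-0.001, -0.0, -1.0]]
force: [1.0, -0.9, -10.9]
grip_width: 28.7
grasp_force: 30.0
time_s: 15.5
eef_pos: [613.2, 191.3, 257.5]
tool_rot: [[0.966, 0.259, 0.003], [0.259, -0.966, 0.001], [0.003, 0.0, -1.0]]
force: [3.8, -3.9, -10.8]
grip_width: 29.2
grasp_force: 30.0
time_s: 15.83
eef_pos: [612.6, 190.8, 248.8]
tool_rot: [[0.966, 0.259, 0.002], [0.259, -0.966, 0.0], [0.002, 0.0, -1.0]]
force: [2.1, -3.6, -8.4]
grip_width: 29.0
grasp_force: 30.0
t 15.83 pos [612.6 190.8 248.8] F [ 2.1 -3.6 -8.4] w 29.0 g 30.0
[611.4 190.9 245. ] shift m [-0.0011 -0.0004  0.0038]
```

```bash
python3 -m inch '[[[0,0,0.002],[0,0,0]],[[0,0,0.004],[0,0,0]],[[0,0,0.004],[0,0,0]],[[0,0,0.004],[0,0,0]]]'
python3 -m inch '[[[0,0,0],[0,0,0]],[[0,0,0],[0,0,0]],[[0,0,0],[0,0,0]],[[0,0,-0.03],[0,0,0]],[[0,0,-0.06],[0,0,0]],[[0,0,-0.06],[0,0,0]],[[0,0,-0.06],[0,0,0]],[[0,0,-0.06],[0,0,0]]]' 0.8
cat >> h.py <<'E'
def pick(z=240):
    from plant import vision
    d=vision.snapshot('top'); C=[c for c in caps(d) if min(c[1])>14]
    for c in C: print(c[0].round(1),c[1].round(1),end=' ')
    print(); delta(*[(*c[2],z) for c in C])
E
python3 -c "
from h import *; pick()"
```

```text
time_s: 16.17
eef_pos: [612.5, 190.8, 245.1]
tool_rot: [[0.966, 0.259, 0.002], [0.259, -0.966, 0.0], [0.002, 0.0, -1.0]]
force: [3.9, -3.8, -6.0]
grip_width: 29.2
grasp_force: 30.0
time_s: 16.83
eef_pos: [611.9, 191.2, 304.3]
tool_rot: [[0.966, 0.259, -0.001], [0.259, -0.966, 0.0], [-0.001, -0.0, -1.0]]
force: [0.2, 0.4, -0.3]
grip_width: 70.4
grasp_force: 0.0
[506.8 277.5] [16.3 17. ] [460. 264.] [17.2 18. ] [518.9 231.4] [15.9 16.9] [426.3 205. ] [17.6 18.4] 
t 16.88 pos [611.8 191.1 303.7] F [-0.6  1.1 -1.4] w 70.3 g 0.0
[ 439.6 -347.4  240. ] shift m [-0.3058  0.4755  0.064 ]
[ 463.8 -255.7  240. ] shift m [-0.2586  0.3932  0.0639]
[ 531.5 -371.5  240. ] shift m [-0.2232  0.5226  0.0638]
[ 580.  -188.1  240. ] shift m [-0.1288  0.358   0.0637]
```

```bash
python3 -m inch '[[[-0.015,0.02,0],[0,0,0]],[[-0.258,0.393,0.064],[0,0,0]],[[-0.258,0.393,0.064],[0,0,0]],[[-0.258,0.393,0.064],[0,0,0]],[[-0.258,0.393,0.064],[0,0,0]],[[-0.258,0.393,0.064],[0,0,0]],[[-0.258,0.393,0.064],[0,0,0]],[[-0.258,0.393,0.064],[0,0,0]],[[-0.258,0.393,0.064],[0,0,0]],[[-0.258,0.393,0.064],[0,0,0]],[[-0.258,0.393,0.064],[0,0,0]],[[-0.258,0.393,0.064],[0,0,0]],[[-0.258,0.393,0.064],[0,0,0]],[[-0.258,0.393,0.064],[0,0,0]],[[-0.258,0.393,0.064],[0,0,0]],[[-0.258,0.393,0.064],[0,0,0]]]'
python3 -c "
from h import *; pick(130)"
```

```text
time_s: 18.22
eef_pos: [465.0, -254.3, 240.6]
tool_rot: [[0.966, 0.26, -0.0], [0.26, -0.966, 0.0], [-0.0, -0.0, -1.0]]
force: [-0.9, -0.3, 0.6]
grip_width: 70.5
grasp_force: 0.0
[439.7 258.8] [19.3 35.2] [426.4 204.9] [17.5 18.6] 
t 18.27 pos [ 465.1 -254.3  240.8] F [0.8 0.1 0.3] w 70.7 g 0.0
[ 472.9 -215.6  130. ] shift m [ 0.0176 -0.0353  0.1108]
[ 580.1 -188.2  130. ] shift m [ 0.1282 -0.0338  0.1108]
```

```bash
python3 -m inch '[[[-0.001,0.001,0.04],[0,0,0]],[[-0.001,0.001,0.075],[0,0,0]],[[-0.001,0.001,0.1],[0,0,0]],[[-0.001,0.001,0.1105],[0,0,0]],[[-0.001,0.001,0.1105],[0,0,0]],[[-0.001,0.001,0.1105],[0,0,0]]]'
python3 -m inch '[[[0,0,0],[0,0,0]],[[0,0,0],[0,0,0]],[[0,0,0],[0,0,0]],[[0,0,0],[0,0,0]],[[0,0,0],[0,0,0]],[[0,0,0],[0,0,0]],[[0,0,-0.01],[0,0,0]],[[0,0,-0.02],[0,0,0]],[[0,0,-0.04],[0,0,0]],[[0,0,-0.07],[0,0,0]],[[0,0,-0.1],[0,0,0]],[[0,0,-0.13],[0,0,0]],[[0,0,-0.16],[0,0,0]],[[0,0,-0.16],[0,0,0]],[[0,0,-0.16],[0,0,0]],[[0,0,-0.16],[0,0,0]]]' 0
python3 -c "
from h import *; delta((*OPEN,290))"
```

```text
time_s: 18.77
eef_pos: [464.6, -256.6, 131.2]
tool_rot: [[0.966, 0.26, 0.001], [0.26, -0.966, -0.001], [0.001, 0.001, -1.0]]
force: [-0.3, 0.2, 0.6]
grip_width: 70.7
grasp_force: 0.0
time_s: 20.1
eef_pos: [463.6, -256.4, 289.7]
tool_rot: [[0.966, 0.259, -0.001], [0.259, -0.966, 0.001], [-0.001, -0.001, -1.0]]
force: [-0.7, -0.4, -1.6]
grip_width: 39.5
grasp_force: 30.0
t 20.1 pos [ 463.6 -256.4  289.7] F [-0.7 -0.4 -1.6] w 39.5 g 30.0
[495.1 195.2 290. ] shift m [ 1.473e-01 -4.281e-01  1.000e-04]
```

```bash
python3 -m inch '[[[0.005,-0.015,0],[0,0,0]],[[0.015,-0.045,0],[0,0,0]],[[0.028,-0.08,0],[0,0,0]],[[0.041,-0.12,0],[0,0,0]],[[0.055,-0.16,0],[0,0,0]],[[0.069,-0.2,0],[0,0,0]],[[0.083,-0.24,0],[0,0,0]],[[0.097,-0.28,0],[0,0,0]],[[0.11,-0.32,0],[0,0,0]],[[0.123,-0.36,0],[0,0,0]],[[0.136,-0.396,0],[0,0,0]],[[0.143,-0.418,0],[0,0,0]],[[0.1475,-0.428,0],[0,0,0]],[[0.1475,-0.428,0],[0,0,0]],[[0.1475,-0.428,0],[0,0,0]],[[0.1475,-0.428,0],[0,0,0]]]'
python3 -c "
from h import *; delta((*OPEN,195))"
```

```text
time_s: 21.43
eef_pos: [495.6, 193.7, 289.9]
tool_rot: [[0.966, 0.258, -0.001], [0.258, -0.966, -0.0], [-0.001, 0.0, -1.0]]
force: [0.7, -0.2, -1.7]
grip_width: 39.5
grasp_force: 30.0
t 21.43 pos [495.6 193.7 289.9] F [ 0.7 -0.2 -1.7] w 39.5 g 30.0
[495.1 195.2 195. ] shift m [ 0.     -0.0016  0.0949]
```

```bash
python3 -m inch '[[[0,-0.0003,0.02],[0,0,0]],[[0,-0.0003,0.045],[0,0,0]],[[0,-0.0003,0.065],[0,0,0]],[[0,-0.0003,0.075],[0,0,0]],[[0,-0.0003,0.08],[0,0,0]],[[0,-0.0003,0.085],[0,0,0]],[[0,-0.0003,0.09],[0,0,0]],[[0,-0.0003,0.095],[0,0,0]],[[0,-0.0003,0.095],[0,0,0]]]'
python3 -c "
from h import *; delta((*OPEN,152))"
```

```text
time_s: 22.18
eef_pos: [495.5, 195.1, 194.8]
tool_rot: [[0.966, 0.259, -0.0], [0.259, -0.966, -0.0], [-0.0, -0.0, -1.0]]
force: [-0.1, -0.2, -0.5]
grip_width: 39.6
grasp_force: 30.0
t 22.18 pos [495.5 195.1 194.8] F [-0.1 -0.2 -0.5] w 39.6 g 30.0
[495.1 195.2 152. ] shift m [-0.0003 -0.0002  0.0428]
```

```bash
python3 -m inch '[[[0,0,0.01],[0,0,0]],[[0,0,0.02],[0,0,0]],[[0,0,0.03],[0,0,0]],[[0,0,0.036],[0,0,0]],[[0,0,0.04],[0,0,0]],[[0,0,0.0435],[0,0,0]],[[0,0,0.0435],[0,0,0]],[[0,0,0.0435],[0,0,0]]]'
python3 -m inch '[[[0,0,0],[0,0,0]],[[0,0,0],[0,0,0]],[[0,0,0],[0,0,0]],[[0,0,0],[0,0,0]],[[0,0,-0.03],[0,0,0]],[[0,0,-0.07],[0,0,0]],[[0,0,-0.11],[0,0,0]],[[0,0,-0.15],[0,0,0]],[[0.02,0.005,-0.158],[0,0,0]],[[0.05,0.015,-0.158],[0,0,0]],[[0.08,0.025,-0.158],[0,0,0]],[[0.104,0.032,-0.158],[0,0,0]],[[0.1115,0.034,-0.158],[0,0,0]],[[0.1115,0.034,-0.158],[0,0,0]],[[0.1115,0.034,-0.158],[0,0,0]],[[0.1115,0.034,-0.158],[0,0,0]]]' 0.75
python3 - <<'E'
from h import *
from plant import vision
delta((*hole(303.1),245))
w=vision.snapshot('wrist'); cv2.imwrite('pics/w6.png',w['pixels'])
E
```

```text
time_s: 22.85
eef_pos: [496.1, 195.3, 152.7]
tool_rot: [[0.966, 0.259, 0.002], [0.259, -0.966, 0.0], [0.002, 0.0, -1.0]]
force: [-1.1, 0.3, 6.2]
grip_width: 39.1
grasp_force: 30.0
time_s: 24.18
eef_pos: [611.5, 191.4, 309.9]
tool_rot: [[0.966, 0.259, -0.0], [0.259, -0.966, 0.0], [-0.0, -0.0, -1.0]]
force: [-0.3, -0.3, 0.7]
grip_width: 65.9
grasp_force: 0.0
t 24.18 pos [611.5 191.4 309.9] F [-0.3 -0.3  0.7] w 65.9 g 0.0
[611.4 190.9 245. ] shift m [-0.0002  0.0004  0.0649]
```

View pics/w6.png

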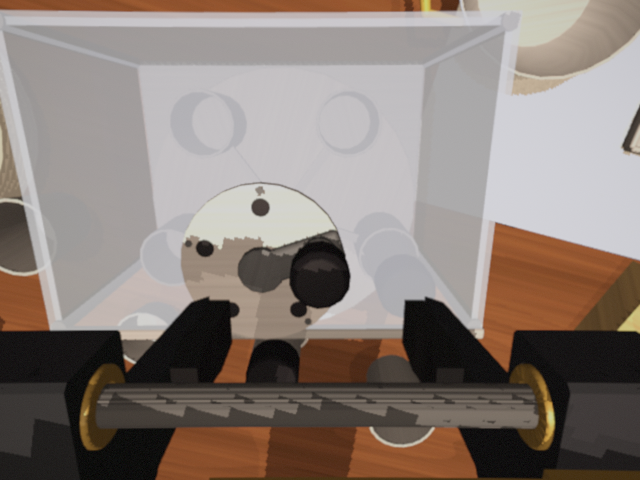

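The wrist view shows canister 1 under the hood at (400,280), canister 2 in the front tube at (272,360), and the knob at (320,272). Indexing again.

```bash
python3 -m inch '[[[0,0.0002,0.03],[0,0,0]],[[0,0.0002,0.05],[0,0,0]],[[0,0.0002,0.062],[0,0,0]],[[0,0.0002,0.0645],[0,0,0]],[[0,0.0002,0.0645],[0,0,0]],[[0,0.0002,0.0645],[0,0,0]]]'
python3 -m inch '[[[0,0,0],[0,0,0]],[[0,0,0],[0,0,0]],[[0,0,0],[0,0,0]],[[0,0,0],[0,0,0]],[[0,0,0],[0,0,0]],[[0,0,0],[0,0,0]],[[0,0,-0.004],[0,0,0]],[[0,0,-0.008],[0,0,0]],[[0,0,-0.0125],[0,0,0]],[[0,0,-0.0125],[0,0,0]],[[0,0,-0.0125],[0,0,0]],[[0,0,-0.0125],[0,0,0]]]' 0
python3 -m inch '[[[0.0035,-0.0014,0],[0,0,0]],[[0.0069,-0.0031,0],[0,0,0]],[[0.01,-0.0051,0],[0,0,0]],[[0.013,-0.0075,0],[0,0,0]],[[0.0156,-0.0102,0],[0,0,0]],[[0.018,-0.0131,0],[0,0,0]],[[0.0201,-0.0162,0],[0,0,0]],[[0.0218,-0.0196,0],[0,0,0]],[[0.0231,-0.0231,0],[0,0,0]],[[0.0241,-0.0268,0],[0,0,0]],[[0.0247,-0.0305,0],[0,0,0]],[[0.0249,-0.0342,0],[0,0,0]],[[0.0249,-0.0342,0],[0,0,0]],[[0.0249,-0.0342,0],[0,0,0]]]'
python3 -m inch '[[[0,0,0.004],[0,0,0]],[[0,0,0.008],[0,0,0]],[[0,0,0.0085],[0,0,0]],[[0,0,0.0085],[0,0,0]]]'
python3 -c "
from h import *; delta((*hole(15.1),245))"
```

```text
time_s: 24.73
eef_pos: [612.2, 191.2, 246.7]
tool_rot: [[0.966, 0.259, 0.002], [0.259, -0.966, 0.0], [0.002, 0.0, -1.0]]
force: [-0.3, -0.8, -0.4]
grip_width: 66.0
grasp_force: 0.0
time_s: 25.73
eef_pos: [612.1, 190.7, 257.0]
tool_rot: [[0.966, 0.259, -0.001], [0.259, -0.966, -0.001], [-0.001, 0.0, -1.0]]
force: [3.0, -4.5, -11.1]
grip_width: 29.3
grasp_force: 30.0
time_s: 26.9
eef_pos: [626.8, 231.8, 257.7]
tool_rot: [[0.966, 0.26, -0.001], [0.26, -0.966, 0.002], [-0.0, -0.002, -1.0]]
force: [-0.9, 2.2, -12.6]
grip_width: 29.0
grasp_force: 30.0
time_s: 27.23
eef_pos: [627.3, 230.4, 249.2]
tool_rot: [[0.966, 0.259, -0.0], [0.259, -0.966, 0.0], [0.0, -0.0, -1.0]]
force: [-2.3, 1.2, -7.8]
grip_width: 28.9
grasp_force: 30.0
t 27.23 pos [627.3 230.4 249.2] F [-2.3  1.2 -7.8] w 28.9 g 30.0
[626.5 230.5 245. ] shift m [-0.0008 -0.0003  0.0042]
```

```bash
python3 -m inch '[[[0,0,0.002],[0,0,0]],[[0,0,0.004],[0,0,0]],[[0,0,0.004],[0,0,0]],[[0,0,0.004],[0,0,0]]]'
python3 -m inch '[[[0,0,0],[0,0,0]],[[0,0,0],[0,0,0]],[[0,0,0],[0,0,0]],[[0,0,-0.03],[0,0,0]],[[0,0,-0.06],[0,0,0]],[[0,0,-0.06],[0,0,0]],[[0,0,-0.06],[0,0,0]],[[0,0,-0.06],[0,0,0]]]' 0.8
python3 -c "
from h import *; pick()"
```

```text
time_s: 27.57
eef_pos: [627.4, 230.5, 245.5]
tool_rot: [[0.966, 0.259, 0.0], [0.259, -0.966, 0.0], [0.0, 0.0, -1.0]]
force: [-2.5, 1.1, -5.9]
grip_width: 28.8
grasp_force: 30.0
time_s: 28.23
eef_pos: [627.4, 230.4, 304.8]
tool_rot: [[0.966, 0.259, 0.0], [0.259, -0.966, -0.0], [0.0, 0.0, -1.0]]
force: [-0.4, -0.6, -0.3]
grip_width: 70.6
grasp_force: 0.0
[506.7 277.5] [16.1 17. ] [518.7 231.4] [15.8 16.1] [426.3 204.9] [17.5 18.6] 
t 28.28 pos [627.2 230.4 304.2] F [-0.5 -0.6 -1.2] w 70.2 g 0.0
[ 439.5 -347.4  240. ] shift m [-0.3307  0.5095  0.0646]
[ 531.6 -371.1  240. ] shift m [-0.2479  0.5563  0.0645]
[ 580.1 -188.2  240. ] shift m [-0.1537  0.3921  0.0644]
```

Next is the canister at (580,-188).

```bash
python3 -m inch '[[[-0.01,0.025,0],[0,0,0]],[[-0.1535,0.392,0.064],[0,0,0]],[[-0.1535,0.392,0.064],[0,0,0]],[[-0.1535,0.392,0.064],[0,0,0]],[[-0.1535,0.392,0.064],[0,0,0]],[[-0.1535,0.392,0.064],[0,0,0]],[[-0.1535,0.392,0.064],[0,0,0]],[[-0.1535,0.392,0.064],[0,0,0]],[[-0.1535,0.392,0.064],[0,0,0]],[[-0.1535,0.392,0.064],[0,0,0]],[[-0.1535,0.392,0.064],[0,0,0]],[[-0.1535,0.392,0.064],[0,0,0]],[[-0.1535,0.392,0.064],[0,0,0]],[[-0.1535,0.392,0.064],[0,0,0]],[[-0.1535,0.392,0.064],[0,0,0]]]'
python3 - <<'E'
from h import *
from plant import vision
delta((580.1,-188.2,130))
w=vision.snapshot('wrist'); p=proj(w,[[580.1,-188.2,150]])[0].astype(int); print(p)
im=w['pixels'].copy(); hsv=cv2.cvtColor(im,cv2.COLOR_BGR2HSV); m=(hsv[...,2]<90).astype(np.uint8)[p[1]-60:p[1]+36,p[0]-60:p[0]+60]
n,l,st,c=cv2.connectedComponentsWithStats(m); print(st[1:],c[1:]+[p[0]-60,p[1]-60])
E
```

```text
time_s: 29.53
eef_pos: [580.8, -186.6, 241.2]
tool_rot: [[0.966, 0.26, -0.0], [0.26, -0.966, 0.0], [0.0, -0.0, -1.0]]
force: [-0.7, 0.0, 0.2]
grip_width: 70.7
grasp_force: 0.0
t 29.53 pos [ 580.8 -186.6  241.2] F [-0.7  0.   0.2] w 70.7 g 0.0
[ 580.1 -188.2  130. ] shift m [-0.0011  0.0014  0.1112]
[318 260]
[[  29    0   70   91 4594]
 [  49    0    1    1    1]
 [  68    1    1    1    1]
 [  48    8    1    1    1]
 [  50    8    1    1    1]
 [  45   11    1    1    1]] [[321.69721376 248.58815847]
 [307.         200.        ]
 [326.         201.        ]
 [306.         208.        ]
 [308.         208.        ]
 [303.         211.        ]]
```

```bash
python3 -m inch '[[[-0.0005,0.001,0.04],[0,0,0]],[[-0.0005,0.001,0.075],[0,0,0]],[[-0.0005,0.001,0.1],[0,0,0]],[[-0.0005,0.001,0.1105],[0,0,0]],[[-0.0005,0.001,0.1105],[0,0,0]],[[-0.0005,0.001,0.1105],[0,0,0]]]'
python3 -m inch '[[[0,0,0],[0,0,0]],[[0,0,0],[0,0,0]],[[0,0,0],[0,0,0]],[[0,0,0],[0,0,0]],[[0,0,0],[0,0,0]],[[0,0,0],[0,0,0]],[[0,0,-0.01],[0,0,0]],[[0,0,-0.02],[0,0,0]],[[0,0,-0.04],[0,0,0]],[[0,0,-0.07],[0,0,0]],[[0,0,-0.1],[0,0,0]],[[0,0,-0.13],[0,0,0]],[[0,0,-0.16],[0,0,0]],[[0,0,-0.16],[0,0,0]],[[0,0,-0.16],[0,0,0]],[[0,0,-0.16],[0,0,0]]]' 0
python3 -c "
from h import *; delta((*OPEN,290))"
```

```text
time_s: 30.08
eef_pos: [580.9, -188.7, 131.9]
tool_rot: [[0.966, 0.26, 0.001], [0.26, -0.966, -0.001], [0.001, 0.001, -1.0]]
force: [0.2, 0.6, 0.5]
grip_width: 70.4
grasp_force: 0.0
time_s: 31.42
eef_pos: [579.9, -188.8, 289.8]
tool_rot: [[0.966, 0.259, -0.002], [0.259, -0.966, 0.001], [-0.001, -0.001, -1.0]]
force: [0.2, -1.2, -2.0]
grip_width: 38.8
grasp_force: 30.0
t 31.42 pos [ 579.9 -188.8  289.8] F [ 0.2 -1.2 -2. ] w 38.8 g 30.0
[495.1 195.2 290. ] shift m [ 1.740e-02 -3.928e-01  3.000e-04]
```

```bash
python3 -m inch '[[[0,-0.015,0],[0,0,0]],[[0.001,-0.045,0],[0,0,0]],[[0.003,-0.08,0],[0,0,0]],[[0.005,-0.12,0],[0,0,0]],[[0.007,-0.16,0],[0,0,0]],[[0.009,-0.2,0],[0,0,0]],[[0.011,-0.24,0],[0,0,0]],[[0.013,-0.28,0],[0,0,0]],[[0.015,-0.32,0],[0,0,0]],[[0.0165,-0.36,0],[0,0,0]],[[0.0175,-0.384,0],[0,0,0]],[[0.0175,-0.393,0],[0,0,0]],[[0.0175,-0.393,0],[0,0,0]],[[0.0175,-0.393,0],[0,0,0]],[[0.0175,-0.393,0],[0,0,0]],[[0.0175,-0.393,0],[0,0,0]]]'
python3 -c "
from h import *; delta((*OPEN,195))"
```

```text
time_s: 32.75
eef_pos: [495.9, 193.8, 290.4]
tool_rot: [[0.966, 0.257, -0.001], [0.257, -0.966, -0.0], [-0.001, 0.0, -1.0]]
force: [-0.4, -0.0, -1.5]
grip_width: 39.2
grasp_force: 30.0
t 32.75 pos [495.9 193.8 290.4] F [-0.4 -0.  -1.5] w 39.2 g 30.0
[495.1 195.2 195. ] shift m [-0.0004 -0.0016  0.0954]
```

```bash
python3 -m inch '[[[-0.0002,-0.0003,0.02],[0,0,0]],[[-0.0002,-0.0003,0.045],[0,0,0]],[[-0.0002,-0.0003,0.065],[0,0,0]],[[-0.0002,-0.0003,0.075],[0,0,0]],[[-0.0002,-0.0003,0.08],[0,0,0]],[[-0.0002,-0.0003,0.085],[0,0,0]],[[-0.0002,-0.0003,0.09],[0,0,0]],[[-0.0002,-0.0003,0.095],[0,0,0]],[[-0.0002,-0.0003,0.095],[0,0,0]]]'
python3 -c "
from h import *; delta((*OPEN,152))"
```

```text
time_s: 33.5
eef_pos: [495.2, 195.3, 195.3]
tool_rot: [[0.966, 0.259, -0.0], [0.259, -0.966, -0.0], [-0.0, 0.0, -1.0]]
force: [-0.4, -1.1, -2.5]
grip_width: 39.4
grasp_force: 30.0
t 33.5 pos [495.2 195.3 195.3] F [-0.4 -1.1 -2.5] w 39.4 g 30.0
[495.1 195.2 152. ] shift m [-0.0001  0.      0.0433]
```

```bash
python3 -m inch '[[[0,0,0.01],[0,0,0]],[[0,0,0.02],[0,0,0]],[[0,0,0.03],[0,0,0]],[[0,0,0.036],[0,0,0]],[[0,0,0.04],[0,0,0]],[[0,0,0.0435],[0,0,0]],[[0,0,0.0435],[0,0,0]],[[0,0,0.0435],[0,0,0]]]'
python3 -m inch '[[[0,0,0],[0,0,0]],[[0,0,0],[0,0,0]],[[0,0,0],[0,0,0]],[[0,0,0],[0,0,0]],[[0,0,-0.03],[0,0,0]],[[0,0,-0.07],[0,0,0]],[[0,0,-0.11],[0,0,0]],[[0,0,-0.15],[0,0,0]],[[0.02,0,-0.158],[0,0,0]],[[0.055,0,-0.158],[0,0,0]],[[0.09,0,-0.158],[0,0,0]],[[0.12,0,-0.158],[0,0,0]],[[0.134,0,-0.158],[0,0,0]],[[0.1363,0,-0.158],[0,0,0]],[[0.1363,0,-0.158],[0,0,0]],[[0.1363,0,-0.158],[0,0,0]],[[0.1363,0,-0.158],[0,0,0]]]' 0.75
python3 -c "
from h import *; delta((*hole(15.1),245))"
```

```text
time_s: 34.17
eef_pos: [495.7, 195.6, 153.2]
tool_rot: [[0.966, 0.259, 0.002], [0.259, -0.966, 0.0], [0.002, 0.0, -1.0]]
force: [-1.5, 0.2, 6.2]
grip_width: 39.2
grasp_force: 30.0
time_s: 35.58
eef_pos: [626.1, 230.6, 311.0]
tool_rot: [[0.966, 0.259, 0.001], [0.259, -0.966, 0.0], [0.001, 0.0, -1.0]]
force: [0.9, 0.2, 0.0]
grip_width: 66.1
grasp_force: 0.0
t 35.58 pos [626.1 230.6 311. ] F [0.9 0.2 0. ] w 66.1 g 0.0
[626.5 230.5 245. ] shift m [0.0003 0.0002 0.066 ]
```

```bash
python3 -m inch '[[[0.0002,0.0002,0.03],[0,0,0]],[[0.0002,0.0002,0.05],[0,0,0]],[[0.0002,0.0002,0.063],[0,0,0]],[[0.0002,0.0002,0.066],[0,0,0]],[[0.0002,0.0002,0.066],[0,0,0]],[[0.0002,0.0002,0.066],[0,0,0]]]'
python3 -m inch '[[[0,0,0],[0,0,0]],[[0,0,0],[0,0,0]],[[0,0,0],[0,0,0]],[[0,0,0],[0,0,0]],[[0,0,0],[0,0,0]],[[0,0,0],[0,0,0]],[[0,0,-0.004],[0,0,0]],[[0,0,-0.008],[0,0,0]],[[0,0,-0.0125],[0,0,0]],[[0,0,-0.0125],[0,0,0]],[[0,0,-0.0125],[0,0,0]],[[0,0,-0.0125],[0,0,0]]]' 0
python3 -m inch '[[[-0.0002,-0.0038,0],[0,0,0]],[[-0.0008,-0.0075,0],[0,0,0]],[[-0.0018,-0.0111,0],[0,0,0]],[[-0.0031,-0.0146,0],[0,0,0]],[[-0.0048,-0.018,0],[0,0,0]],[[-0.0069,-0.0212,0],[0,0,0]],[[-0.0093,-0.0241,0],[0,0,0]],[[-0.0119,-0.0268,0],[0,0,0]],[[-0.0148,-0.0291,0],[0,0,0]],[[-0.018,-0.0312,0],[0,0,0]],[[-0.0214,-0.0329,0],[0,0,0]],[[-0.0249,-0.0342,0],[0,0,0]],[[-0.0249,-0.0342,0],[0,0,0]],[[-0.0249,-0.0342,0],[0,0,0]]]'
python3 -m inch '[[[0,0,0.004],[0,0,0]],[[0,0,0.008],[0,0,0]],[[0,0,0.0085],[0,0,0]],[[0,0,0.0085],[0,0,0]]]'
python3 -c "
from h import *; delta((*hole(87.1),245))"
```

```text
time_s: 36.08
eef_pos: [627.1, 230.5, 245.8]
tool_rot: [[0.966, 0.259, 0.002], [0.259, -0.966, 0.0], [0.002, 0.0, -1.0]]
force: [0.5, -0.4, 0.2]
grip_width: 66.5
grasp_force: 0.0
time_s: 37.08
eef_pos: [627.0, 230.4, 255.9]
tool_rot: [[0.966, 0.259, -0.001], [0.259, -0.966, -0.0], [-0.001, -0.0, -1.0]]
force: [1.9, -0.0, -10.6]
grip_width: 29.1
grasp_force: 30.0
time_s: 38.25
eef_pos: [593.2, 257.0, 256.6]
tool_rot: [[0.966, 0.259, -0.002], [0.259, -0.966, -0.001], [-0.002, 0.0, -1.0]]
force: [-1.7, -5.7, -11.2]
grip_width: 28.8
grasp_force: 30.0
time_s: 38.58
eef_pos: [593.9, 256.9, 248.6]
tool_rot: [[0.966, 0.259, 0.0], [0.259, -0.966, -0.0], [-0.0, 0.0, -1.0]]
force: [-0.5, -5.5, -8.2]
grip_width: 28.9
grasp_force: 30.0
t 38.58 pos [593.9 256.9 248.6] F [-0.5 -5.5 -8.2] w 28.9 g 30.0
[593.5 257.1 245. ] shift m [-0.0004 -0.0002  0.0036]
```

```bash
python3 -m inch '[[[0,0,0.002],[0,0,0]],[[0,0,0.004],[0,0,0]],[[0,0,0.004],[0,0,0]],[[0,0,0.004],[0,0,0]]]'
python3 -m inch '[[[0,0,0],[0,0,0]],[[0,0,0],[0,0,0]],[[0,0,0],[0,0,0]],[[0,0,-0.03],[0,0,0]],[[0,0,-0.06],[0,0,0]],[[0,0,-0.06],[0,0,0]],[[0,0,-0.06],[0,0,0]],[[0,0,-0.06],[0,0,0]]]' 0.8
python3 -c "
from h import *; pick()"
```

```text
time_s: 38.92
eef_pos: [594.0, 256.9, 245.1]
tool_rot: [[0.966, 0.259, 0.001], [0.259, -0.966, -0.0], [0.001, 0.001, -1.0]]
force: [-1.7, -5.8, -6.7]
grip_width: 29.1
grasp_force: 30.0
time_s: 39.58
eef_pos: [594.0, 257.4, 304.0]
tool_rot: [[0.966, 0.259, 0.0], [0.259, -0.966, 0.0], [0.0, -0.0, -1.0]]
force: [-0.6, -0.6, -0.1]
grip_width: 70.6
grasp_force: 0.0
[506.7 277.5] [16.1 16.8] [518.7 231.4] [15.9 16.1] 
t 39.63 pos [593.9 257.3 303.4] F [ 0.2 -0.6 -0.5] w 70.7 g 0.0
[ 439.6 -347.3  240. ] shift m [-0.3056  0.544   0.0636]
[ 531.5 -371.1  240. ] shift m [-0.223   0.5908  0.0635]
```

```bash
python3 -m inch '[[[-0.012,0.02,0],[0,0,0]],[[-0.3055,0.544,0.0635],[0,0,0]],[[-0.3055,0.544,0.0635],[0,0,0]],[[-0.3055,0.544,0.0635],[0,0,0]],[[-0.3055,0.544,0.0635],[0,0,0]],[[-0.3055,0.544,0.0635],[0,0,0]],[[-0.3055,0.544,0.0635],[0,0,0]],[[-0.3055,0.544,0.0635],[0,0,0]],[[-0.3055,0.544,0.0635],[0,0,0]],[[-0.3055,0.544,0.0635],[0,0,0]],[[-0.3055,0.544,0.0635],[0,0,0]],[[-0.3055,0.544,0.0635],[0,0,0]],[[-0.3055,0.544,0.0635],[0,0,0]],[[-0.3055,0.544,0.0635],[0,0,0]],[[-0.3055,0.544,0.0635],[0,0,0]],[[-0.3055,0.544,0.0635],[0,0,0]],[[-0.3055,0.544,0.0635],[0,0,0]],[[-0.3055,0.544,0.0635],[0,0,0]],[[-0.3055,0.544,0.0635],[0,0,0]],[[-0.3055,0.544,0.0635],[0,0,0]]]'
python3 - <<'E'
from h import *
from plant import vision
delta((439.6,-347.3,130))
w=vision.snapshot('wrist'); p=proj(w,[[439.6,-347.3,150]])[0].astype(int); print(p)
hsv=cv2.cvtColor(w['pixels'],cv2.COLOR_BGR2HSV); m=(hsv[...,2]<90).astype(np.uint8)[p[1]-60:p[1]+36,p[0]-60:p[0]+60]
n,l,st,c=cv2.connectedComponentsWithStats(m); i=1+st[1:,4].argmax(); print(st[i],c[i]+[p[0]-60,p[1]-60])
E
```

```text
time_s: 41.3
eef_pos: [440.4, -346.1, 240.7]
tool_rot: [[0.966, 0.26, 0.0], [0.26, -0.966, 0.0], [0.0, -0.0, -1.0]]
force: [-0.4, -0.2, -0.1]
grip_width: 70.4
grasp_force: 0.0
t 41.3 pos [ 440.4 -346.1  240.7] F [-0.4 -0.2 -0.1] w 70.4 g 0.0
[ 439.6 -347.3  130. ] shift m [-0.0011  0.001   0.1107]
[317 261]
[  29    0   73   90 4609] [322.01779128 250.40551096]
```

```bash
python3 -m inch '[[[-0.0005,0.0007,0.04],[0,0,0]],[[-0.0005,0.0007,0.075],[0,0,0]],[[-0.0005,0.0007,0.1],[0,0,0]],[[-0.0005,0.0007,0.1105],[0,0,0]],[[-0.0005,0.0007,0.1105],[0,0,0]],[[-0.0005,0.0007,0.1105],[0,0,0]]]'
python3 -m inch '[[[0,0,0],[0,0,0]],[[0,0,0],[0,0,0]],[[0,0,0],[0,0,0]],[[0,0,0],[0,0,0]],[[0,0,0],[0,0,0]],[[0,0,0],[0,0,0]],[[0,0,-0.01],[0,0,0]],[[0,0,-0.02],[0,0,0]],[[0,0,-0.04],[0,0,0]],[[0,0,-0.07],[0,0,0]],[[0,0,-0.1],[0,0,0]],[[0,0,-0.13],[0,0,0]],[[0,0,-0.16],[0,0,0]],[[0,0,-0.16],[0,0,0]],[[0,0,-0.16],[0,0,0]],[[0,0,-0.16],[0,0,0]]]' 0
python3 -c "
from h import *; delta((*OPEN,290))"
```

```text
time_s: 41.85
eef_pos: [440.2, -348.2, 131.3]
tool_rot: [[0.966, 0.259, 0.001], [0.259, -0.966, -0.001], [0.001, 0.001, -1.0]]
force: [0.1, -0.1, 0.4]
grip_width: 70.5
grasp_force: 0.0
time_s: 43.18
eef_pos: [439.3, -347.8, 289.4]
tool_rot: [[0.966, 0.259, -0.001], [0.259, -0.966, 0.001], [-0.001, -0.002, -1.0]]
force: [-1.3, 1.4, -2.3]
grip_width: 39.1
grasp_force: 30.0
t 43.18 pos [ 439.3 -347.8  289.4] F [-1.3  1.4 -2.3] w 39.1 g 30.0
[495.1 195.2 290. ] shift m [ 1.944e-01 -5.101e-01  1.000e-04]
```

```bash
python3 -m inch '[[[0.006,-0.015,0],[0,0,0]],[[0.017,-0.045,0],[0,0,0]],[[0.03,-0.08,0],[0,0,0]],[[0.045,-0.118,0],[0,0,0]],[[0.06,-0.156,0],[0,0,0]],[[0.074,-0.194,0],[0,0,0]],[[0.088,-0.232,0],[0,0,0]],[[0.103,-0.27,0],[0,0,0]],[[0.117,-0.308,0],[0,0,0]],[[0.132,-0.346,0],[0,0,0]],[[0.146,-0.384,0],[0,0,0]],[[0.161,-0.422,0],[0,0,0]],[[0.175,-0.46,0],[0,0,0]],[[0.187,-0.49,0],[0,0,0]],[[0.192,-0.505,0],[0,0,0]],[[0.1945,-0.51,0],[0,0,0]],[[0.1945,-0.51,0],[0,0,0]],[[0.1945,-0.51,0],[0,0,0]],[[0.1945,-0.51,0],[0,0,0]],[[0.1945,-0.51,0],[0,0,0]]]'
python3 -c "
from h import *; delta((*OPEN,195))"
```

```text
time_s: 44.85
eef_pos: [495.6, 193.6, 290.2]
tool_rot: [[0.966, 0.257, -0.0], [0.257, -0.966, -0.0], [-0.0, 0.0, -1.0]]
force: [0.1, -0.2, -1.2]
grip_width: 39.2
grasp_force: 30.0
t 44.85 pos [495.6 193.6 290.2] F [ 0.1 -0.2 -1.2] w 39.2 g 30.0
[495.1 195.2 195. ] shift m [-0.     -0.0017  0.0952]
```

```bash
python3 -m inch '[[[0,-0.0003,0.02],[0,0,0]],[[0,-0.0003,0.045],[0,0,0]],[[0,-0.0003,0.065],[0,0,0]],[[0,-0.0003,0.075],[0,0,0]],[[0,-0.0003,0.08],[0,0,0]],[[0,-0.0003,0.085],[0,0,0]],[[0,-0.0003,0.09],[0,0,0]],[[0,-0.0003,0.095],[0,0,0]],[[0,-0.0003,0.095],[0,0,0]]]'
python3 -c "
from h import *; delta((*OPEN,152))"
```

```text
time_s: 45.6
eef_pos: [495.3, 195.0, 194.8]
tool_rot: [[0.966, 0.259, -0.001], [0.259, -0.966, -0.0], [-0.001, -0.0, -1.0]]
force: [-0.3, -0.3, -2.1]
grip_width: 39.3
grasp_force: 30.0
t 45.6 pos [495.3 195.  194.8] F [-0.3 -0.3 -2.1] w 39.3 g 30.0
[495.1 195.2 152. ] shift m [-0.0001 -0.0003  0.0428]
```

```bash
python3 -m inch '[[[0,0,0.01],[0,0,0]],[[0,0,0.02],[0,0,0]],[[0,0,0.03],[0,0,0]],[[0,0,0.036],[0,0,0]],[[0,0,0.04],[0,0,0]],[[0,0,0.0435],[0,0,0]],[[0,0,0.0435],[0,0,0]],[[0,0,0.0435],[0,0,0]]]'
python3 -m inch '[[[0,0,0],[0,0,0]],[[0,0,0],[0,0,0]],[[0,0,0],[0,0,0]],[[0,0,0],[0,0,0]],[[0,0,-0.03],[0,0,0]],[[0,0,-0.07],[0,0,0]],[[0,0,-0.11],[0,0,0]],[[0,0,-0.15],[0,0,0]],[[0.02,-0.006,-0.158],[0,0,0]],[[0.05,-0.015,-0.158],[0,0,0]],[[0.08,-0.025,-0.158],[0,0,0]],[[0.104,-0.032,-0.158],[0,0,0]],[[0.1115,-0.0342,-0.158],[0,0,0]],[[0.1115,-0.0342,-0.158],[0,0,0]],[[0.1115,-0.0342,-0.158],[0,0,0]],[[0.1115,-0.0342,-0.158],[0,0,0]]]' 0.75
python3 -c "
from h import *; delta((*hole(87.1),245))"
```

```text
time_s: 46.27
eef_pos: [496.0, 195.2, 152.7]
tool_rot: [[0.966, 0.259, 0.002], [0.259, -0.966, 0.0], [0.002, 0.0, -1.0]]
force: [-1.3, -0.3, 4.8]
grip_width: 39.5
grasp_force: 30.0
time_s: 47.6
eef_pos: [593.8, 256.6, 309.9]
tool_rot: [[0.966, 0.259, -0.0], [0.259, -0.966, -0.0], [-0.0, 0.0, -1.0]]
force: [0.4, 0.1, -0.3]
grip_width: 66.1
grasp_force: 0.0
t 47.6 pos [593.8 256.6 309.9] F [ 0.4  0.1 -0.3] w 66.1 g 0.0
[593.5 257.1 245. ] shift m [-0.0002 -0.0005  0.0649]
```

```bash
python3 -m inch '[[[0,-0.0003,0.03],[0,0,0]],[[0,-0.0003,0.05],[0,0,0]],[[0,-0.0003,0.062],[0,0,0]],[[0,-0.0003,0.0648],[0,0,0]],[[0,-0.0003,0.0648],[0,0,0]],[[0,-0.0003,0.0648],[0,0,0]]]'
python3 -m inch '[[[0,0,0],[0,0,0]],[[0,0,0],[0,0,0]],[[0,0,0],[0,0,0]],[[0,0,0],[0,0,0]],[[0,0,0],[0,0,0]],[[0,0,0],[0,0,0]],[[0,0,-0.004],[0,0,0]],[[0,0,-0.008],[0,0,0]],[[0,0,-0.0125],[0,0,0]],[[0,0,-0.0125],[0,0,0]],[[0,0,-0.0125],[0,0,0]],[[0,0,-0.0125],[0,0,0]]]' 0
python3 -m inch '[[[-0.0036,-0.001,0],[0,0,0]],[[-0.0074,-0.0016,0],[0,0,0]],[[-0.0111,-0.0018,0],[0,0,0]],[[-0.0149,-0.0016,0],[0,0,0]],[[-0.0186,-0.001,0],[0,0,0]],[[-0.0222,0,0],[0,0,0]],[[-0.0258,0.0014,0],[0,0,0]],[[-0.0291,0.0031,0],[0,0,0]],[[-0.0323,0.0051,0],[0,0,0]],[[-0.0352,0.0075,0],[0,0,0]],[[-0.0379,0.0102,0],[0,0,0]],[[-0.0402,0.0131,0],[0,0,0]],[[-0.0402,0.0131,0],[0,0,0]],[[-0.0402,0.0131,0],[0,0,0]]]'
python3 -m inch '[[[0,0,0.004],[0,0,0]],[[0,0,0.008],[0,0,0]],[[0,0,0.0085],[0,0,0]],[[0,0,0.0085],[0,0,0]]]'
python3 -c "
from h import *; delta((*hole(159.1),245))"
```

```text
time_s: 48.1
eef_pos: [594.3, 257.1, 246.4]
tool_rot: [[0.966, 0.259, 0.002], [0.259, -0.966, 0.0], [0.002, 0.0, -1.0]]
force: [0.4, -0.5, 0.0]
grip_width: 66.1
grasp_force: 0.0
time_s: 49.1
eef_pos: [594.0, 257.0, 256.6]
tool_rot: [[0.966, 0.259, -0.002], [0.259, -0.966, -0.001], [-0.002, 0.0, -1.0]]
force: [0.5, -3.6, -10.8]
grip_width: 29.1
grasp_force: 30.0
time_s: 50.27
eef_pos: [559.0, 233.6, 257.3]
tool_rot: [[0.966, 0.258, 0.001], [0.258, -0.966, -0.001], [0.001, 0.001, -1.0]]
force: [4.1, -3.4, -11.0]
grip_width: 29.0
grasp_force: 30.0
time_s: 50.6
eef_pos: [559.2, 234.3, 249.0]
tool_rot: [[0.966, 0.259, 0.002], [0.259, -0.966, 0.0], [0.002, 0.0, -1.0]]
force: [4.9, -1.8, -8.7]
grip_width: 28.8
grasp_force: 30.0
t 50.6 pos [559.2 234.3 249. ] F [ 4.9 -1.8 -8.7] w 28.8 g 30.0
[558.1 233.9 245. ] shift m [-0.0012  0.      0.004 ]
```

```bash
python3 -m inch '[[[0,0,0.002],[0,0,0]],[[0,0,0.004],[0,0,0]],[[0,0,0.004],[0,0,0]],[[0,0,0.004],[0,0,0]]]'
python3 -m inch '[[[0,0,0],[0,0,0]],[[0,0,0],[0,0,0]],[[0,0,0],[0,0,0]],[[0,0,-0.03],[0,0,0]],[[0,0,-0.06],[0,0,0]],[[0,0,-0.06],[0,0,0]],[[0,0,-0.06],[0,0,0]],[[0,0,-0.06],[0,0,0]]]' 0.8
python3 -c "
from h import *; pick()"
```

```text
time_s: 50.93
eef_pos: [559.3, 234.3, 245.5]
tool_rot: [[0.966, 0.259, 0.003], [0.259, -0.966, 0.0], [0.003, 0.0, -1.0]]
force: [4.6, -2.2, -6.8]
grip_width: 28.9
grasp_force: 30.0
time_s: 51.6
eef_pos: [558.5, 234.4, 304.5]
tool_rot: [[0.966, 0.259, -0.001], [0.259, -0.966, 0.0], [-0.0, -0.0, -1.0]]
force: [0.3, 0.0, -0.4]
grip_width: 70.0
grasp_force: 0.0
[518.8 231.5] [15.7 16.5] 
t 51.65 pos [558.4 234.3 304. ] F [-0.6 -0.1 -0.9] w 70.4 g 0.0
[ 531.5 -371.3  240. ] shift m [-0.1828  0.578   0.0641]
```

```bash
python3 -m inch '[[[-0.007,0.022,0],[0,0,0]],[[-0.183,0.578,0.064],[0,0,0]],[[-0.183,0.578,0.064],[0,0,0]],[[-0.183,0.578,0.064],[0,0,0]],[[-0.183,0.578,0.064],[0,0,0]],[[-0.183,0.578,0.064],[0,0,0]],[[-0.183,0.578,0.064],[0,0,0]],[[-0.183,0.578,0.064],[0,0,0]],[[-0.183,0.578,0.064],[0,0,0]],[[-0.183,0.578,0.064],[0,0,0]],[[-0.183,0.578,0.064],[0,0,0]],[[-0.183,0.578,0.064],[0,0,0]],[[-0.183,0.578,0.064],[0,0,0]],[[-0.183,0.578,0.064],[0,0,0]],[[-0.183,0.578,0.064],[0,0,0]],[[-0.183,0.578,0.064],[0,0,0]],[[-0.183,0.578,0.064],[0,0,0]],[[-0.183,0.578,0.064],[0,0,0]],[[-0.183,0.578,0.064],[0,0,0]],[[-0.183,0.578,0.064],[0,0,0]]]'
python3 - <<'E'
from h import *
from plant import vision
P=(531.5,-371.3)
delta((*P,130))
w=vision.snapshot('wrist'); p=proj(w,[[*P,150]])[0].astype(int); print(p)
hsv=cv2.cvtColor(w['pixels'],cv2.COLOR_BGR2HSV); m=(hsv[...,2]<90).astype(np.uint8)[p[1]-60:p[1]+36,p[0]-60:p[0]+60]
n,l,st,c=cv2.connectedComponentsWithStats(m); i=1+st[1:,4].argmax(); print(st[i],c[i]+[p[0]-60,p[1]-60])
E
```

```text
time_s: 53.32
eef_pos: [532.1, -370.1, 241.3]
tool_rot: [[0.965, 0.261, 0.0], [0.261, -0.965, -0.0], [0.0, 0.0, -1.0]]
force: [-0.9, 0.3, -0.5]
grip_width: 70.7
grasp_force: 0.0
t 53.32 pos [ 532.1 -370.1  241.3] F [-0.9  0.3 -0.5] w 70.7 g 0.0
[ 531.5 -371.3  130. ] shift m [-0.0009  0.001   0.1113]
[317 260]
[  31    0   70   90 4723] [322.36332839 247.91530807]
```

```bash
python3 -m inch '[[[-0.0005,0.0007,0.04],[0,0,0]],[[-0.0005,0.0007,0.075],[0,0,0]],[[-0.0005,0.0007,0.1],[0,0,0]],[[-0.0005,0.0007,0.111],[0,0,0]],[[-0.0005,0.0007,0.111],[0,0,0]],[[-0.0005,0.0007,0.111],[0,0,0]]]'
python3 -m inch '[[[0,0,0],[0,0,0]],[[0,0,0],[0,0,0]],[[0,0,0],[0,0,0]],[[0,0,0],[0,0,0]],[[0,0,0],[0,0,0]],[[0,0,0],[0,0,0]],[[0,0,-0.01],[0,0,0]],[[0,0,-0.02],[0,0,0]],[[0,0,-0.04],[0,0,0]],[[0,0,-0.07],[0,0,0]],[[0,0,-0.1],[0,0,0]],[[0,0,-0.13],[0,0,0]],[[0,0,-0.16],[0,0,0]],[[0,0,-0.16],[0,0,0]],[[0,0,-0.16],[0,0,0]],[[0,0,-0.16],[0,0,0]]]' 0
python3 -c "
from h import *; delta((*OPEN,290))"
```

```text
time_s: 53.87
eef_pos: [531.8, -372.3, 131.2]
tool_rot: [[0.966, 0.259, 0.001], [0.259, -0.966, -0.001], [0.001, 0.001, -1.0]]
force: [0.3, -0.2, 0.5]
grip_width: 70.5
grasp_force: 0.0
time_s: 55.2
eef_pos: [531.0, -372.0, 288.9]
tool_rot: [[0.966, 0.259, -0.001], [0.259, -0.966, 0.001], [-0.001, -0.002, -1.0]]
force: [0.7, -0.5, -2.0]
grip_width: 39.3
grasp_force: 30.0
t 55.2 pos [ 531.  -372.   288.9] F [ 0.7 -0.5 -2. ] w 39.3 g 30.0
[495.1 195.2 290. ] shift m [ 1.122e-01 -5.571e-01 -2.000e-04]
```

```bash
python3 -m inch '[[[0.003,-0.015,0],[0,0,0]],[[0.009,-0.045,0],[0,0,0]],[[0.016,-0.082,0],[0,0,0]],[[0.024,-0.122,0],[0,0,0]],[[0.032,-0.162,0],[0,0,0]],[[0.04,-0.202,0],[0,0,0]],[[0.049,-0.242,0],[0,0,0]],[[0.057,-0.282,0],[0,0,0]],[[0.065,-0.322,0],[0,0,0]],[[0.073,-0.362,0],[0,0,0]],[[0.081,-0.402,0],[0,0,0]],[[0.089,-0.442,0],[0,0,0]],[[0.097,-0.482,0],[0,0,0]],[[0.105,-0.522,0],[0,0,0]],[[0.11,-0.547,0],[0,0,0]],[[0.112,-0.557,0],[0,0,0]],[[0.112,-0.557,0],[0,0,0]],[[0.112,-0.557,0],[0,0,0]],[[0.112,-0.557,0],[0,0,0]],[[0.112,-0.557,0],[0,0,0]]]'
python3 -c "
from h import *; delta((*OPEN,195))"
```

```text
time_s: 56.87
eef_pos: [495.6, 193.3, 289.7]
tool_rot: [[0.966, 0.257, -0.0], [0.257, -0.966, -0.0], [-0.001, 0.0, -1.0]]
force: [-0.1, 0.6, -2.2]
grip_width: 39.4
grasp_force: 30.0
t 56.87 pos [495.6 193.3 289.7] F [-0.1  0.6 -2.2] w 39.4 g 30.0
[495.1 195.2 195. ] shift m [ 0.0001 -0.002   0.0947]
```

```bash
python3 -m inch '[[[0,-0.0005,0.02],[0,0,0]],[[0,-0.0005,0.045],[0,0,0]],[[0,-0.0005,0.065],[0,0,0]],[[0,-0.0005,0.075],[0,0,0]],[[0,-0.0005,0.08],[0,0,0]],[[0,-0.0005,0.085],[0,0,0]],[[0,-0.0005,0.09],[0,0,0]],[[0,-0.0005,0.0945],[0,0,0]],[[0,-0.0005,0.0945],[0,0,0]]]'
python3 -c "
from h import *; delta((*OPEN,152))"
```

```text
time_s: 57.62
eef_pos: [495.1, 195.1, 195.1]
tool_rot: [[0.966, 0.259, -0.0], [0.259, -0.966, -0.0], [-0.0, -0.0, -1.0]]
force: [-0.2, -0.6, -1.3]
grip_width: 39.0
grasp_force: 30.0
t 57.62 pos [495.1 195.1 195.1] F [-0.2 -0.6 -1.3] w 39.0 g 30.0
[495.1 195.2 152. ] shift m [ 0.     -0.0001  0.0431]
```

Seat, release and lift, then back away so I can inspect the result.

```bash
python3 -m inch '[[[0,0,0.01],[0,0,0]],[[0,0,0.02],[0,0,0]],[[0,0,0.03],[0,0,0]],[[0,0,0.036],[0,0,0]],[[0,0,0.04],[0,0,0]],[[0,0,0.0435],[0,0,0]],[[0,0,0.0435],[0,0,0]],[[0,0,0.0435],[0,0,0]]]'
python3 -m inch '[[[0,0,0],[0,0,0]],[[0,0,0],[0,0,0]],[[0,0,0],[0,0,0]],[[0,0,0],[0,0,0]],[[0,0,-0.03],[0,0,0]],[[0,0,-0.07],[0,0,0]],[[0,0,-0.11],[0,0,0]],[[0,0,-0.15],[0,0,0]],[[0,0,-0.17],[0,0,0]],[[0,0.04,-0.17],[0,0,0]],[[0,0.08,-0.17],[0,0,0]],[[-0.02,0.12,-0.17],[0,0,0]],[[-0.04,0.16,-0.17],[0,0,0]],[[-0.06,0.2,-0.17],[0,0,0]],[[-0.08,0.24,-0.17],[0,0,0]],[[-0.08,0.28,-0.17],[0,0,0]],[[-0.08,0.32,-0.17],[0,0,0]],[[-0.08,0.32,-0.17],[0,0,0]],[[-0.08,0.32,-0.17],[0,0,0]]]' 0.75
python3 - <<'E'
from h import *
from plant import vision
ims=[]
for n,(x,y) in(('scene',(150,180)),('top',(125,95))):
    d=vision.snapshot(n); np.savez(n+'9.npz',**d); ims.append(cv2.resize(d['pixels'][y:y+190,x:x+190],(400,400),interpolation=cv2.INTER_CUBIC))
cv2.imwrite('pics/end.png',np.hstack(ims))
E
```

```text
time_s: 58.28
eef_pos: [495.7, 195.3, 152.5]
tool_rot: [[0.966, 0.259, 0.002], [0.259, -0.966, 0.0], [0.002, 0.0, -1.0]]
force: [0.3, -0.4, 1.1]
grip_width: 39.0
grasp_force: 30.0
time_s: 59.87
eef_pos: [500.7, -136.8, 321.3]
tool_rot: [[0.967, 0.255, -0.001], [0.255, -0.967, 0.0], [-0.001, -0.001, -1.0]]
force: [-1.0, 0.1, -0.1]
grip_width: 66.2
grasp_force: 0.0
```

View pics/end.png

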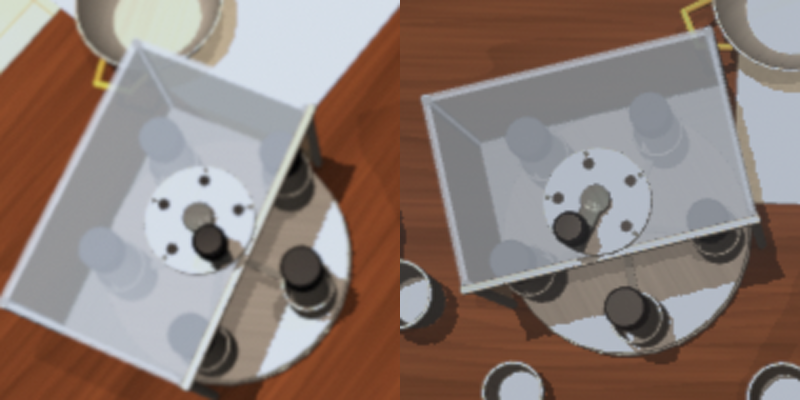

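All five canisters stand in tubes: the front one at (628,305) and four under the hood. I'll check the knob and front-cap heights from the two views.

Run:
```python
from h import *
s=np.load('scene9.npz');d=np.load('top9.npz'); k=190/400
for n,a,b in(('knob top',(209,240),(171,226)),('front cap top',(301,266),(227,307))):
    o1,r1=ray(s,[(150+a[0]*k-.5,180+a[1]*k-.5)]);o2,r2=ray(d,[(125+b[0]*k-.5,95+b[1]*k-.5)])
    t=np.linalg.lstsq(np.c_[r1[0],-r2[0]],o2-o1,rcond=None)[0]; print(n,(o1+r1[0]*t[0]).round(1),(o2+r2[0]*t[1]).round(1))
print(hole(159.1),OPEN); delta((0,0,0))
```

```text
knob top [559.6 233.7 249.8] [560.  233.9 249.8]
front cap top [498.4 195.  168.4] [497.4 194.7 168.2]
[558.06863892 233.94256798] [495.1 195.2]
t 59.97 pos [ 500.6 -133.9  321.8] F [-0.2 -0.4 -0.3] w 66.2 g 0.0
[0 0 0] shift m [-0.4488 -0.2587  0.3221]
```

The knob top measures about 250 mm. The expected heights are 256 mm home and 263 mm riding on the plate, so the pin is home. The front cap top measures about 168 mm, expected 172 mm, so that canister is on the floor.

```bash
python3 -c "
from plant import sign_off; print(sign_off())"
```

```text
the job is handed in; nothing more can be done
None
```

All five canisters stand in the carousel's tubes and the plunger pin measured home in its hole; I handed the job in at about 60 s, and `sign_off()` gave no verdict.

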